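Dip the watering tank at the next stop

ROBOT

A 6-joint arm with a two-finger parallel gripper is mounted at the origin on a cart in front of the work surface, level with it; the furniture and walls round the work are solid. World frame = base frame: x ahead of the robot, y to its left, z up, the work surface at z = 0. Lengths are in m, angles in degrees, forces in N, time in s.
With the tool pointing down it reaches from about 0.3 to 0.775 m from the base axis. Payload 14.6 kg.
Tool frame: the origin (TCP) lies at the very end of the fingers, on their centre line; the grasp point (between the pads) lies behind it (grip_depth is the z of the grasp point in the tool frame, in m); z points along the fingers, y is the direction in which the jaws open and shut (so a half turn about z gives the same grasp; the last joint's range is limited). The gripper opens to 85 mm and grips with 20 to 120 N. Pads are 22 mm wide; open, the fingers measure 114 mm over their backs; the gripper's body (76 mm by 85 mm) begins 54 mm behind the grasp point. The pads swing forward as they close: fully open they stand 13 mm farther back than shut.
Start: joints at [-70.852, 17.183, 87.147, -0, 75.671, -3.816], TCP at [0.215, -0.506, 0.231] pointing down, gripper open.
Joint ranges: [-173.82, 173.82], [-45.26, 126.66], [13.44, 144.39], [-59.66, 239.66], [0, 175.72], [-146.38, 146.38]. Speed limits (degrees/s): [127.2, 127.2, 147.25, 180, 180, 180].

INTERFACE

Orientations are given as [roll, pitch, yaw] about the fixed x, y, z axes, in that order (R = Rz(yaw) Ry(pitch) Rx(roll)).
In Python, from station import * gives the robot as it stands.
- The arm moves only by the shell command python3 -m crank 'ROWS' [FORCE]. ROWS is a JSON object of lists of equal length, an entry for each row: "rot": the turn, a rotation vector about the tool's x, y, z in units of 10 degrees (1.0 is 10 degrees), a list of three; "delta_pos": the shift along the tool's x, y, z in units of 60 mm (1.0 is 60 mm), a list of three; "grip": the closure, from 0 (fully open) to 1 (shut). In form: {"rot": [[wx, wy, wz], ...], "delta_pos": [[x, y, z], ...], "grip": [grip, ...]}. A call has 1 to 8 rows; each row shifts and turns the pose as measured when the row begins, along the tool's axes as they then stand; what a row does not reach is not made up. A row lasts 1/8 s, in which the tool goes at most 62.5 mm and 10.7 degrees, less where a joint would pass 70% of its speed; a pose out of reach is approached as far as the arm can. A call is refused whole if a number of a shift passes 1 or a number of a turn 1, either way. A call with a gripper value outside its range is refused whole. The fingers move at their own pace and stop on an object; FORCE is the grip in N (left out, the last holds). Time passes only in rows, so rows that do not move let the fingers close. It gives the time, the measured TCP pose, the force and the opening at its end, in the units of the state.
- get_obs(): the state, without advancing time (a new reading comes with each control period).
- read_camera(name): name is "scene" or "side" or "wrist"; returns a dict with "image" (400x640x3 uint8, red, green, blue), "intrinsics" (3x3 intrinsics, pixels), "world_from_camera" (4x4, takes a point from camera to world coordinates); the wrist camera has in their place "T_tool_cam" (4x4, takes a point from camera to tool coordinates, whose origin is the TCP and whose axes are the flange's). Camera axes: x right, y down, z forward; pixel columns grow to the right and rows downward; lengths in m; the calibration is good to about 2 mm. A picture is of the moment at which its call begins: read the wrist's pose just before it. There is no depth.
- finish_job(): hands the job in, once; it reports no verdict.
The state is a dict: "time_s": time; "qpos": joint angles; "joint_velocities": joint speeds; "joint_torque": joint torques, N m; "tool_pos": TCP position; "tcp_rot": TCP orientation; "contact_force": force on the tool from outside, world axes, zero at the start; "moment": the same for the moment, N m; "gripper_width": finger opening in m.
Only numpy, scipy, OpenCV 4.12 (cv2) and the standard library are available. Lean on these libraries where they do the work, as an engineer would, in place of code of your own. Each camera call takes 0.05 s, during which the arm holds its last target.

TASK

The watering tank has been filled: slide its carrier along the rail, out from under the filling pipe, to the next stop, where it clicks in. Then take the dipstick from its rest, put it down the tank's filler neck until its collar sits on the rim, draw it right out again, and finish holding it still in the gripper, level for reading, its tip clear of everything and at least 20 cm above the table. Leave the paint brush, the tin and the clay pot beside the work where they are.

Things in the scene. Friction and masses are not known exactly. Their poses are not given: they have to be found in the camera images.
- carrier (a joint): How far the carrier has slid along its rail, m: 0 = first stop, under the filling pipe (where it starts); 0.150 = second stop, the one to reach; positive away from the pipe, along +y of rail_bed. It runs from -0.012 to 0.175. At each stop a spring ball under the carrier drops between two ribs: it takes about 5 N to leave or enter a stop, 1 to 2 N to slide between, and within 3 mm of a stop the ball pulls the carrier in by itself once it is let go.
- rail_bed: Fixed plywood board (155 x 435 mm) with a slide of two steel bars; origin on the table under the slide's centre line, +y along the rail in the sliding direction (robot's left), x across it, away from the robot. It carries a copper filling pipe, 14 mm thick and 225 mm tall, that rises behind the rail at x +85, y -75 mm and reaches forward over the filler neck at the first stop, its outlet at x -50, y -75, z 162 mm.
- push_knob (a point): Middle of the upright wooden push knob (21 mm thick, about 55 mm tall, its top 21 mm above this point) on the leading, left, end of the carrier's aluminium plate. It moves with the carrier; the grey tank (100 x 175 mm, top 103 mm above the table) with a potted plant on it (209 mm above the table) stands on the other side of the knob: plant pot 40 mm from this point, tank's end 35 mm.
- neck_mouth (a point): Centre of the rim of the tank's black filler neck (guide tube), on the carrier, about 138 mm above the table. z points out of the neck along its axis, which leans 30 degrees from vertical towards the front, -x of the rail, the robot's side; y lies along the rail; x, square to both, points to the rear and up. Rim 37 mm outside, funnel 29 mm inside narrowing to a bore of 18 mm at 16 mm down; open below for more than the stick's 105 mm.
- stick_grip (a point): Grip point of the dipstick: middle of the free part of its flat wooden handle, which is 12 mm thick (along this point's y) and 30 mm wide (along x). z runs along the stick from the tip to the handle's end. The rounded end of the handle is 39 mm further along z; the brass collar's underside 62 mm back along -z (stick_collar), the tip 167 mm back. Weighs about 70 g (55 to 100 g).
- stick_collar (a point): Dipstick: centre of the underside of its brass stop collar (42 mm across, 6 mm thick), which sits on the neck's rim when the stick is fully in; same axes as stick_grip.
- stick_tip (a point): Dipstick: tip of its 12 mm round wooden rod with dark graduation rings, 105 mm below the collar; same axes. At the start the stick lies in its rest, tip low, rod 25 degrees from level, handle flat upright (y level, x up).
- dipstick: The dipstick as a whole; origin as stick_collar, but axes turned: while it lies in its rest they are level, as those of stick_rest.
- stick_rest: Fixed wooden rest of the dipstick; origin on the table under the stick's collar; +x is the level direction in which the stick's tip points. Board from -88 to 112 mm in x, 70 mm wide, 12 mm high; two raked notched posts hold the rod just below the collar and the handle from 18 to 28 mm above it (28 to 30 mm wide); the stick lifts out along its own x, square to the rod.
- brush: Bystander: paint brush lying flat, 177 x 18 x 10 mm, left of the rest.
- clay_pot: Bystander: small clay pot, 62 mm across, 56 mm tall, next to the tin at the right; origin under its centre.
- tin: Bystander: round tin with lid, 70 mm across, 36 mm tall; origin under its centre.

How it is judged (in metres and radians):
On the way, in this order (a step that is already met when the one before it is completed fails the run):
1. the carrier is clicked in at the second stop (value of joint carrier between 0.147 and 0.153 m and velocity of joint carrier between -0.02 and 0.02 m/s), for 0.3 s.
2. the dipstick, held by the gripper, is down the filler neck with its collar on the rim (value of joint carrier between 0.147 and 0.153 m and z of stick_collar in the frame of neck_mouth between -0.004 and 0.0035 m and distance between stick_collar and neck_mouth below 0.008 m and angle between the z axis of stick_tip and the z axis of neck_mouth, either way round below 0.14 rad and contact force between the fingers and dipstick above 1 N), for 0.2 s.
3. the dipstick is drawn right out of the neck (z of stick_tip in the frame of neck_mouth above 0.01 m), for 0.1 s.
At the end, for the whole second after the job is handed in: The carrier is in the second stop (joint 0.150 within 3 mm); the dipstick is held still by the fingers and touches neither rail, carrier nor rest; its rod is level within 0.2 rad and its tip at least 0.20 m above the table (value of joint carrier between 0.147 and 0.153 m and height (world z) of stick_tip above 0.2 m and angle between stick_tip's own z axis and vertical between 1.3708 and 1.7708 rad and linear speed of dipstick below 0.03 m/s and angular speed of dipstick below 0.2 rad/s and contact force between the fingers and dipstick above 1 N and contact force between dipstick and rail_bed below 0.1 N and contact force between dipstick and stick_rest below 0.1 N); the arm keeps its last pose, push and grip.
It fails at once if a bystander (paint brush, clay pot, tin) is shoved more than 4 cm (distance of any of brush, clay_pot, tin from where it was at the start of the episode above 0.04 m).
It also fails if it takes over 72 s, if anything falls off the work surface, if the arm or the gripper's body presses on something with over 40 N, if the wrist force passes 120 N, or if a joint passes its speed limit or range.

## Working session

There is one attempt and no reset: what is moved stays moved. The work goes in short steps, Python scripts to look and compute and a shell command to move; the robot and the scene stay as the last step left them, time stands still between calls to the robot, and variables do not carry over. Pictures are saved under pics/ and viewed, and the job is handed in when it is done.

```bash
ls; mkdir -p pics
python3 - <<'E'
from station import *
import cv2
o=get_obs();print(o)
for n in("scene","side","wrist"):
    c=read_camera(n);cv2.imwrite(f"pics/a_{n}.png",c["image"][:,:,::-1])
    print(n,{k:v.tolist() if hasattr(v,'tolist') else v for k,v in c.items() if k!="image"})
E
```

```text
pics
{'time_s': 0.0, 'qpos': array([-7.08519397e+01,  1.72171995e+01,  8.71797075e+01,  3.46663089e-04,
        7.56722995e+01, -3.81536935e+00]), 'joint_velocities': array([ 0.0783409 ,  0.05197287, -0.11455704,  0.08555778, -0.04199017,
       -0.02532866]), 'joint_torque': array([-1.08929249e-03, -5.43492651e+01, -3.61793661e+01, -1.46865746e-04,
        4.00352219e-03,  2.58573237e-05]), 'tool_pos': array([ 0.21450425, -0.50618871,  0.23071066]), 'tcp_rot': array([-1.79930969e+02, -4.94014322e-03,  2.29633407e+01]), 'contact_force': array([0.58146406, 0.20581308, 0.03233567]), 'moment': array([0.008379  , 0.0526037 , 0.00234891]), 'gripper_width': 0.08555987273735563}
scene {'intrinsics': [[392.001535098057, 0.0, 317.2473482447982], [0.0, 392.001535098057, 197.46833085014785], [0.0, 0.0, 1.0]], 'world_from_camera': [[-0.8000584647515253, -0.4231556203867171, 0.425259654698826, 0.1926812902438294], [-0.5995912386550042, 0.5875478273794008, -0.5433947893289957, 0.6248813985271445], [-0.019919826996988774, -0.6897295640154032, -0.723793015312756, 0.7227785068022836], [0.0, 0.0, 0.0,
[... 178 characters left out ...]
315, -0.1620601494821426, 0.4046479829423432, 0.15832986019796846], [-0.43575460663364424, 0.3579673564676858, -0.8258191657385379, 0.9608886162550195], [-0.011018391309046001, -0.919562874225228, -0.3927883850110621, 0.48699560328781827], [0.0, 0.0, 0.0, 1.0]]}
wrist {'intrinsics': [[295.6158569766163, 0.0, 317.0709989065851], [0.0, 295.6158569766163, 203.1083696024971], [0.0, 0.0, 1.0]], 'T_tool_cam': [[0.0011909989260810376, -0.9508893330983609, -0.30952876719508776, 0.0798651497604607], [0.9999987775148667, 0.0014461105707331398, -0.0005947545611237633, 0.00022222214183542643], [0.0010131585901708912, -0.30952768044872825, 0.9508898929664253, -0.14176982125360255], [0.0, 0.0, 0.0, 1.0]]}
```

View pics/a_scene.png

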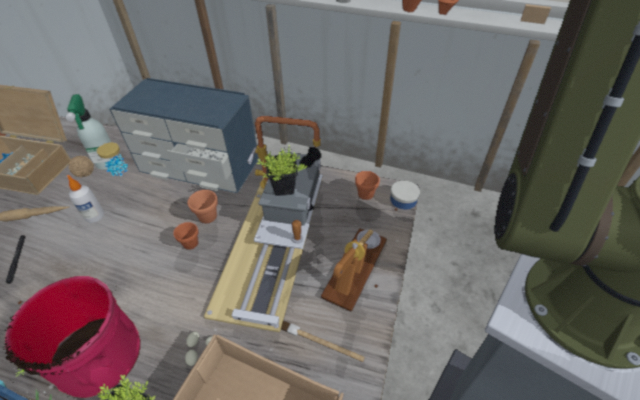

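View pics/a_side.png

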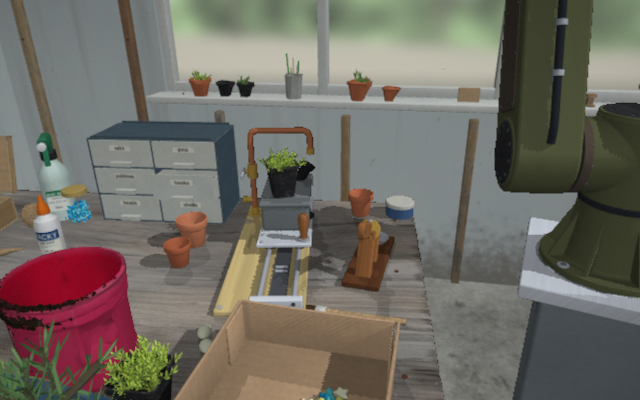

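View pics/a_wrist.png

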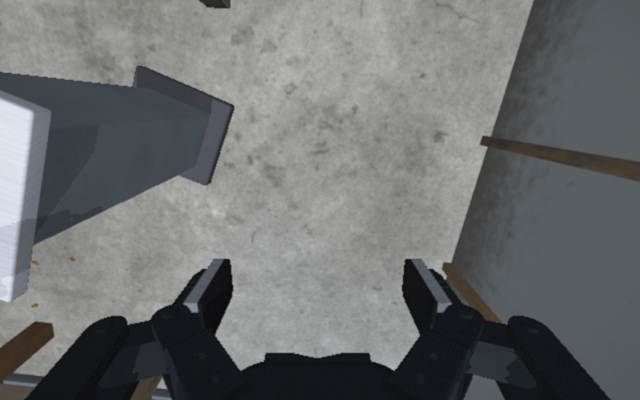

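Run:
```python
import cv2
a=cv2.imread("pics/a_scene.png")[110:350,200:440];b=cv2.imread("pics/a_side.png")[110:330,210:430]
cv2.imwrite("pics/z_scene.png",cv2.resize(a,(600,600),interpolation=2)[:, :])
cv2.imwrite("pics/z_side.png",cv2.resize(b,(600,600),interpolation=2))
```

```text
(no output)
```

View pics/z_scene.png

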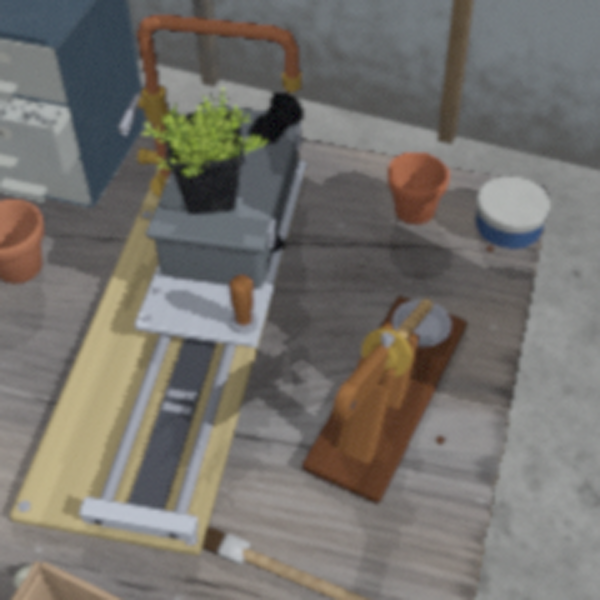

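View pics/z_side.png

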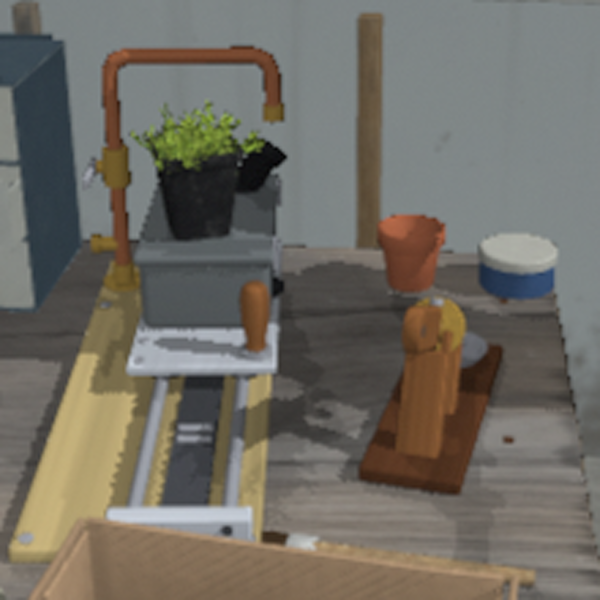

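```bash
cat > h.py <<'E'
import numpy as np
from scipy.spatial.transform import Rotation as R
CAM={'scene':(np.array([[392.0015,0,317.2473],[0,392.0015,197.4683],[0,0,1]]),np.array([[-0.8000584647515253,-0.4231556203867171,0.425259654698826,0.1926812902438294],[-0.5995912386550042,0.5875478273794008,-0.5433947893289957,0.6248813985271445],[-0.019919826996988774,-0.6897295640154032,-0.723793015312756,0.7227785068022836],[0,0,0,1]])),
'side':(np.array([[459.71867,0,321.88],[0,459.71867,196.139],[0,0,1]]),np.array([[-0.8999980654704315,-0.1620601494821426,0.4046479829423432,0.15832986019796846],[-0.43575460663364424,0.3579673564676858,-0.8258191657385379,0.9608886162550195],[-0.011018391309046001,-0.919562874225228,-0.3927883850110621,0.48699560328781827],[0,0,0,1]]))}
KW=np.array([[295.6158569766163,0,317.0709989],[0,295.6158569766163,203.1083696],[0,0,1]])
TTC=np.array([[0.0011909989260810376,-0.9508893330983609,-0.30952876719508776,0.0798651497604607],[0.9999987775148667,0.0014461105707331398,-0.0005947545611237633,0.00022222214183542643],[0.0010131585901708912,-0.30952768044872825,0.9508898929664253,-0.14176982125360255],[0,0,0,1]])
def T(pos,rpy):
    M=np.eye(4);M[:3,:3]=R.from_euler('xyz',rpy,degrees=True).as_matrix();M[:3,3]=pos;return M
def wcam(o): return (KW,T(o['tool_pos'],o['tcp_rot'])@TTC)
def ray(c,u,v):
    K,M=CAM[c] if isinstance(c,str) else c
    d=M[:3,:3]@np.linalg.inv(K)@[u,v,1];return M[:3,3],d/np.linalg.norm(d)
def plane(c,u,v,z):
    p,d=ray(c,u,v);return p+d*(z-p[2])/d[2]
def tri(*obs):
    A=np.zeros((3,3));b=np.zeros(3)
    rs=[ray(*o) for o in obs]
    for p,d in rs:
        P=np.eye(3)-np.outer(d,d);A+=P;b+=P@p
    x=np.linalg.solve(A,b);e=[np.linalg.norm((np.eye(3)-np.outer(d,d))@(x-p)) for p,d in rs]
    return x,max(e)
def proj(c,X):
    K,M=CAM[c] if isinstance(c,str) else c
    q=K@(M[:3,:3].T@(np.asarray(X)-M[:3,3]));return q[:2]/q[2]
E
python3 - <<'E'
from h import *
np.set_printoptions(precision=4,suppress=True)
s=lambda X,Y:('scene',200+X/2.5,110+Y/2.5)
d=lambda X,Y:('side',210+X/2.7273,110+Y/2.7273)
print('knobtop',tri(s(242,281),d(257,287)))
print('knobbase',tri(s(243,325),d(257,347)))
print('boardL',tri(s(15,517),d(12,552)),'boardR z.012',plane(*s(200,550),.012))
print('outlet',tri(s(292,85),d(275,118)))
print('neck rim approx',tri(s(288,105),d(270,155)))
for c in [(305,467),(380,500),(465,322),(400,298)]: print('rest s',plane(*s(*c),.012))
for c in [(362,472),(458,492),(502,350)]: print('rest d',plane(*d(*c),.012))
print('handle end',tri(s(343,400),d(422,325)), 'collar top', tri(s(392,333),d(440,300)))
print('pot rim',tri(s(418,163),d(413,220)),'tin',tri(s(513,198),d(518,248)))
E
```

```text
knobtop (array([0.5536, 0.2353, 0.0936]), np.float64(0.00017984962551309498))
knobbase (array([0.5477, 0.2467, 0.0508]), np.float64(0.0008820753072955565))
boardL (array([0.5961, 0.4761, 0.0103]), np.float64(0.0014165261876847397)) boardR z.012 [0.4593 0.4107 0.012 ]
outlet (array([0.6194, 0.075 , 0.1669]), np.float64(0.0003778043144343565))
neck rim approx (array([0.632 , 0.064 , 0.1293]), np.float64(0.0015927193682636208))
rest s [0.4365 0.3072 0.012 ]
rest s [0.3719 0.2956 0.012 ]
rest s [0.4062 0.1037 0.012 ]
rest s [0.4688 0.1146 0.012 ]
rest d [0.4374 0.3094 0.012 ]
rest d [0.3717 0.3042 0.012 ]
rest d [0.4048 0.1066 0.012 ]
handle end (array([0.4048, 0.2982, 0.1247]), np.float64(0.002692516426938576)) collar top (array([0.4212, 0.2108, 0.0991]), np.float64(0.00013696873952218118))
pot rim (array([ 0.5256, -0.0037,  0.0616]), np.float64(0.0012627222971481826)) tin (array([ 0.4378, -0.0398,  0.0355]), np.float64(0.00010235483235641874))
```

```bash
cat >> h.py <<'E'
def frame(x,y): 
    x=np.array(x,float);x/=np.linalg.norm(x);y=np.array(y,float);y-=x*(x@y);y/=np.linalg.norm(y)
    return np.column_stack([x,y,np.cross(x,y)])
def plan(o,pos,Rg,nmin=1,vmax=.055,amax=9.5,maxrows=8,lag=None):
    """rows (units) from current pose to goal"""
    M=T(o['tool_pos'],o['tcp_rot']);dp=np.asarray(pos)-M[:3,3]
    rv=(R.from_matrix(M[:3,:3]).inv()*R.from_matrix(Rg)).as_rotvec()
    n=max(nmin,int(np.ceil(np.linalg.norm(dp)/vmax)),int(np.ceil(np.degrees(np.linalg.norm(rv))/amax)))
    r0=R.from_matrix(M[:3,:3])
    w=np.degrees(rv)/n/10
    print('rows needed',n,'dist',np.round(np.linalg.norm(dp),4),'ang',np.round(np.degrees(np.linalg.norm(rv)),1))
    print('rot each',np.round(w,2).tolist())
    D=[]
    for i in range(min(n,maxrows)):
        Ri=r0*R.from_rotvec(rv*i/n);D.append(np.round(Ri.inv().apply(dp/n)/.06,2).tolist())
    print('dpos',D)
yaw=np.radians(25.4)
rx=np.array([np.cos(yaw),np.sin(yaw),0]);ry=np.array([-np.sin(yaw),np.cos(yaw),0]);up=np.array([0,0,1.])
def Rk(th):
    t=np.radians(th);return frame(np.cos(t)*ry-np.sin(t)*up,rx)
E
python3 - <<'E'
from h import *
from station import *
import station;print([x for x in dir(station) if not x.startswith('_')]); print(globals().get('grip_depth'))
s=lambda X,Y:('scene',X,Y)
d=lambda X,Y:('side',X,Y)
print('box corner far',tri(s(222,338),d(245,304)))
o=get_obs()
plan(o,[.50,.32,.32],Rk(35))
E
```

```text
['Unreachable', 'finish_job', 'get_obs', 'grip_depth', 'read_camera']
-0.0187
box corner far (array([0.51257601, 0.49881137, 0.06783791]), np.float64(0.002597992593430079))
rows needed 16 dist 0.8787 ang 97.4
rot each [-0.18, -0.17, -0.56]
dpos [[0.61, -0.68, -0.09], [0.67, -0.61, -0.13], [0.72, -0.54, -0.17], [0.76, -0.46, -0.21], [0.8, -0.38, -0.24], [0.82, -0.29, -0.28], [0.84, -0.2, -0.31], [0.84, -0.11, -0.34]]
```

```bash
python3 -m crank '{"rot":[[-0.18,-0.17,-0.56],[-0.18,-0.17,-0.56],[-0.18,-0.17,-0.56],[-0.18,-0.17,-0.56],[-0.18,-0.17,-0.56],[-0.18,-0.17,-0.56],[-0.18,-0.17,-0.56],[-0.18,-0.17,-0.56]],"delta_pos":[[0.6,-0.68,-0.3],[0.67,-0.6,-0.3],[0.72,-0.54,-0.3],[0.76,-0.46,-0.21],[0.8,-0.38,-0.24],[0.82,-0.29,-0.28],[0.84,-0.2,-0.31],[0.84,-0.11,-0.34]],"grip":[0,0,0,0,0,0,0,0]}' 30
python3 - <<'E'
from h import *
from station import *
o=get_obs();print(o['qpos'],o['contact_force'])
plan(o,[.50,.32,.32],Rk(35))
E
```

```text
time_s: 1.15
tool_pos: [0.3539, -0.0812, 0.3048]
tcp_rot: [171.8, 17.9, 67.9]
contact_force: [1.3, -1.4, -0.2]
gripper_width: 0.0854
[ -5.8551052  -12.30924262 109.97964641 -19.71075776  79.80126079
  18.0139414 ] [ 1.32751674 -1.37636869 -0.1522829 ]
rows needed 8 dist 0.4272 ang 47.4
rot each [-0.17, -0.16, -0.54]
dpos [[0.84, 0.01, -0.3], [0.82, 0.1, -0.33], [0.8, 0.19, -0.35], [0.77, 0.27, -0.36], [0.73, 0.35, -0.37], [0.68, 0.43, -0.38], [0.62, 0.5, -0.39], [0.56, 0.57, -0.39]]
```

```bash
python3 -m crank '{"rot":[[-0.17,-0.16,-0.54],[-0.17,-0.16,-0.54],[-0.17,-0.16,-0.54],[-0.17,-0.16,-0.54],[-0.17,-0.16,-0.54],[-0.17,-0.16,-0.54],[-0.17,-0.16,-0.54],[0,0,0]],"delta_pos":[[0.84,0.01,-0.3],[0.82,0.1,-0.33],[0.8,0.19,-0.35],[0.77,0.27,-0.36],[0.73,0.35,-0.37],[0.68,0.43,-0.38],[0.62,0.5,-0.39],[0,0,0]],"grip":[0,0,0,0,0,0,0,0]}'
python3 - <<'E'
from h import *
from station import *
import cv2
o=get_obs();c=read_camera('wrist')
print(o['qpos'],o['tool_pos'],o['tcp_rot'])
np.savez('w1.npz',tool_pos=o['tool_pos'],tcp_rot=o['tcp_rot']);cv2.imwrite('pics/w1.png',c['image'][:,:,::-1])
E
```

```text
time_s: 2.15
tool_pos: [0.4794, 0.288, 0.316]
tcp_rot: [178.1, 33.8, 110.4]
contact_force: [-0.3, -0.3, -0.1]
gripper_width: 0.0854
[ 40.65594167  21.03089684  76.31683681 -32.26281249  93.07974795
  20.9093022 ] [0.47944047 0.28798594 0.31602093] [178.09970608  33.79435651 110.40855938]
```

View pics/w1.png

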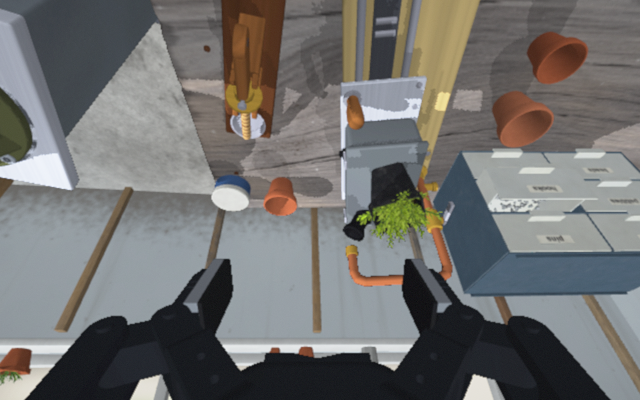

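Run:
```python
import cv2
a=cv2.imread("pics/w1.png")[0:250,200:470]
cv2.imwrite("pics/w1z.png",cv2.resize(a,None,fx=2.4,fy=2.4,interpolation=2))
```

```text
(no output)
```

View pics/w1z.png

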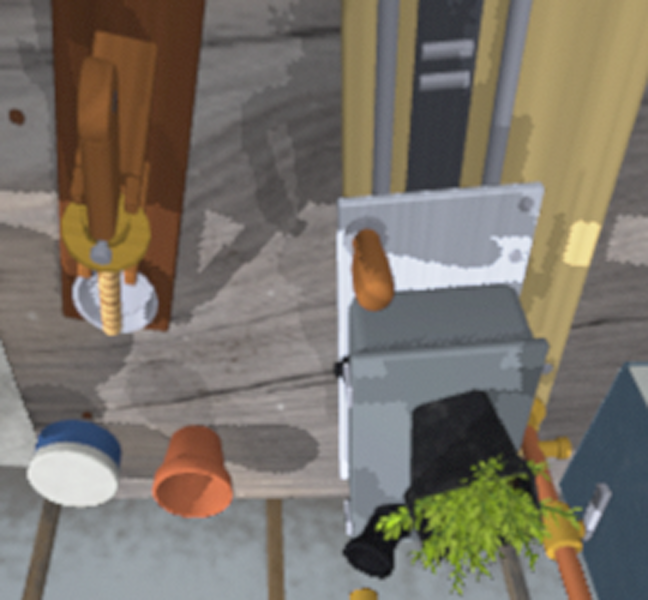

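Run:
```python
from h import *
np.set_printoptions(precision=4,suppress=True)
W=wcam(np.load('w1.npz'))
s=lambda X,Y:('scene',200+X/2.5,110+Y/2.5)
d=lambda X,Y:('side',210+X/2.7273,110+Y/2.7273)
w=lambda X,Y:(W,200+X/2.4,Y/2.4)
print('knobtop',tri(s(242,281),d(257,287),w(377,297)))
A=tri(s(258,345),d(277,373),w(340,200));B=tri(s(137,328),d(130,372),w(543,184))
print('plate',A,B,np.linalg.norm(A[0]-B[0]),np.degrees(np.arctan2(*(B[0]-A[0])[[1,0]])))
z=A[0][2]
P,Q=plane(*w(340,200),z),plane(*w(345,475),z)
print('plate edge',np.degrees(np.arctan2(-(P-Q)[0],(P-Q)[1])))
P,Q=plane(*w(543,184),z),plane(*w(340,200),z)
print('plate front',np.degrees(np.arctan2((P-Q)[1],(P-Q)[0])))
P,Q=plane(*w(344,10),.01),plane(*w(344,190),.01)
print('board edge',np.degrees(np.arctan2(-(P-Q)[0],(P-Q)[1])))
P,Q=plane(*w(382,10),.04),plane(*w(380,190),.04);print('bar',np.degrees(np.arctan2(-(P-Q)[0],(P-Q)[1])))
P,Q=plane(*s(15,517),.01),plane(*s(150,205),.01);print('board left edge',np.degrees(np.arctan2(-(P-Q)[0],(P-Q)[1])))
for c in [(62,317),(167,330),(203,10),(52,10)]: print('rest',plane(*w(*c),.012))
P,Q=plane(*w(203,10),.012),plane(*w(167,330),.012);print(np.degrees(np.arctan2(*(Q-P)[[1,0]])))
P,Q=plane(*w(52,10),.012),plane(*w(62,317),.012);print(np.degrees(np.arctan2(*(Q-P)[[1,0]])))
print('outlet',tri(s(292,87),d(275,119)))
print('neck rim',tri(s(288,105),d(272,153),w(370,558)))
```

```text
knobtop (array([0.5557, 0.235 , 0.093 ]), np.float64(0.003069019228923471))
plate (array([0.5352, 0.2449, 0.0309]), np.float64(0.0034317308899822125)) (array([0.6302, 0.2948, 0.0357]), np.float64(0.0028961483013616334)) 0.10744278014998233 27.696756674321723
plate edge 26.210094593458454
plate front 25.46573630775836
board edge 25.493099976499888
bar 27.172203542831365
board left edge 24.984848658154863
rest [0.4089 0.0987 0.012 ]
rest [0.4756 0.1119 0.012 ]
rest [0.4447 0.2997 0.012 ]
rest [0.38   0.2748 0.012 ]
-80.66429970689404
-80.65933510289459
outlet (array([0.6181, 0.0772, 0.1667]), np.float64(0.00014605695072224202))
neck rim (array([0.6315, 0.0672, 0.1323]), np.float64(0.004459187854831501))
```

```bash
sed -i 's/yaw=np.radians(25.4)/yaw=np.radians(25.5)/' h.py
cat > p.py <<'E'
from h import *
from station import *
np.set_printoptions(precision=4,suppress=True)
o=get_obs();print(o['tool_pos'],o['tcp_rot'],o['contact_force'])
E
python3 - <<'E'
from p import *
Rg=Rk(35);g=np.array([.554,.236,.078])+.0187*Rg[:,2]
print(g)
plan(o,g-.09*Rg[:,2],Rg)
E
```

```text
[0.4793 0.2866 0.3166] [178.0401  33.7719 110.2452] [-0.058  -0.2055 -0.2691]
[0.5586 0.2263 0.0627]
rows needed 4 dist 0.1895 ang 4.6
rot each [-0.03, -0.03, -0.11]
dpos [[0.3, 0.18, 0.71], [0.3, 0.18, 0.71], [0.3, 0.18, 0.7], [0.3, 0.19, 0.7]]
```

```bash
python3 -m crank '{"rot":[[-0.03,-0.03,-0.11],[-0.03,-0.03,-0.11],[-0.03,-0.03,-0.11],[-0.03,-0.03,-0.11],[0,0,0],[0,0,0]],"delta_pos":[[0.3,0.18,0.71],[0.3,0.18,0.71],[0.3,0.18,0.7],[0.3,0.19,0.7],[0,0,0],[0,0,0]],"grip":[0,0,0,0,0,0]}'
python3 - <<'E'
from p import *
import cv2
c=read_camera('wrist')
np.savez('w2.npz',tool_pos=o['tool_pos'],tcp_rot=o['tcp_rot']);cv2.imwrite('pics/w2.png',c['image'][:,:,::-1])
Rg=Rk(35);g=np.array([.554,.236,.078])+.0187*Rg[:,2]
plan(o,g,Rg)
E
```

```text
time_s: 2.95
tool_pos: [0.5384, 0.2669, 0.1376]
tcp_rot: [179.4, 34.9, 114.9]
contact_force: [0.4, 0.5, 0.3]
gripper_width: 0.0851
[0.5384 0.2669 0.1376] [179.3562  34.9149 114.859 ] [0.4365 0.5323 0.3346]
rows needed 2 dist 0.0876 ang 0.6
rot each [0.01, -0.0, -0.03]
dpos [[0.05, 0.0, 0.73], [0.05, 0.0, 0.73]]
```

View pics/w2.png

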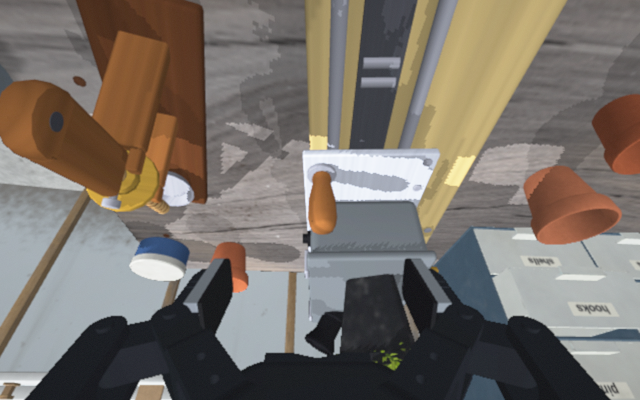

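```bash
python3 - <<'E'
from h import *
W=wcam(np.load('w2.npz'))
for p in ([.554,.236,.093],[.554,.236,.038],[.554,.236,.072]): print(proj(W,p))
print(plane(W,322,222,.088),plane(W,321,172,.037))
E
python3 -m crank '{"rot":[[0,0,0],[0,0,0],[0,0,0]],"delta_pos":[[0,0,0.6],[0,0,0.5],[0,0,0.36]],"grip":[0,0,0]}' 30
```

```text
[317.71566939 226.96051995]
[317.12270901 171.26829249]
[317.46880671 203.77459856]
[0.55737279 0.23636426 0.088     ] [0.55781395 0.23560045 0.037     ]
time_s: 3.38
tool_pos: [0.5624, 0.2236, 0.0724]
tcp_rot: [178.5, 34.8, 114.4]
contact_force: [-0.3, 0.2, 0.4]
gripper_width: 0.0853
```

```bash
python3 -m crank '{"rot":[[0,0,0.05],[0,0,0],[0,0,0],[0,0,0],[0,0,0],[0,0,0],[0,0,0],[0,0,0]],"delta_pos":[[0,0.03,0.2],[0,0,0],[0,0,0],[0,0,0],[0,0,0],[0,0,0],[0,0,0],[0,0,0]],"grip":[0,0.5,1,1,1,1,1,1]}' 40
python3 - <<'E'
from p import *
import cv2
c=read_camera('wrist')
cv2.imwrite('pics/w3.png',c['image'][:,:,::-1])
print(Rk(35).T@ry/.06*.05, o['gripper_width'])
E
```

```text
time_s: 4.38
tool_pos: [0.5661, 0.2186, 0.0671]
tcp_rot: [178.1, 34.9, 113.6]
contact_force: [1.2, -1.6, -2.6]
gripper_width: 0.0196
[0.5661 0.2186 0.0671] [178.0761  34.8889 113.6345] [ 1.1845 -1.5865 -2.6067]
[ 0.6826 -0.     -0.478 ] 0.019648613185312858
```

View pics/w3.png

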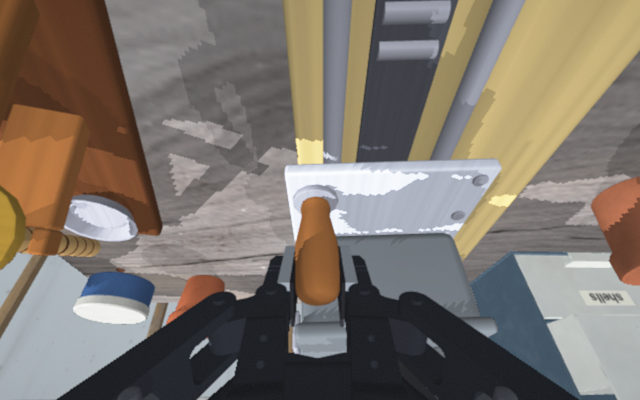

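```bash
python3 - <<'E'
from p import *
M=T(o['tool_pos'],o['tcp_rot']);print(M[:3,:3].T@ry/.06*.02)
np.save('k0.npy',o['tool_pos'])
E
python3 -m crank '{"rot":[[0,0,0],[0,0,0],[0,0,0],[0,0,0]],"delta_pos":[[0.27,0.01,-0.19],[0.27,0.01,-0.19],[0.27,0.01,-0.19],[0.27,0.01,-0.19]],"grip":[1,1,1,1]}'
python3 - <<'E'
from p import *
D=o['tool_pos']-np.load('k0.npy');print(D@rx,D@ry,D[2])
E
```

```text
[0.5661 0.2186 0.0671] [178.0767  34.8853 113.6296] [ 1.6024 -1.1714 -1.8783]
[ 0.2733 -0.0045 -0.1908]
time_s: 4.92
tool_pos: [0.5323, 0.2886, 0.0672]
tcp_rot: [178.8, 35.2, 113.6]
contact_force: [-4.8, -7.6, 2.8]
gripper_width: 0.0199
[0.5323 0.2886 0.0672] [178.7986  35.2258 113.5601] [-4.8034 -7.6154  2.7959]
-0.00036361719318077525 0.07771629514593274 8.324208187662774e-05
```

```bash
python3 -m crank '{"rot":[[0,0,0],[0,0,0],[0,0,0],[0,0,0],[0,0,0]],"delta_pos":[[0.27,0.0,-0.19],[0.27,0.0,-0.19],[0.26,0.0,-0.18],[0.14,0.0,-0.1],[0,0,0]],"grip":[1,1,1,1,1]}'
python3 - <<'E'
from p import *
D=o['tool_pos']-np.load('k0.npy');print(D@rx,D@ry,D[2])
E
```

```text
time_s: 5.55
tool_pos: [0.5013, 0.3531, 0.0672]
tcp_rot: [179.1, 35.4, 113.7]
contact_force: [-4.4, 5.4, -1.1]
gripper_width: 0.0197
[0.5013 0.3531 0.0672] [179.0844  35.3778 113.6613] [-4.442   5.3926 -1.1313]
-0.000653184114612147 0.1492623853194724 0.00015550692181286185
```

```bash
python3 -m crank '{"rot":[[0,0,0],[0,0,0],[0,0,0],[0,0,0],[0,0,0],[0,0,0]],"delta_pos":[[0.0,0.0,0],[0,0,0],[0,0,0],[0,0,0],[0,0,0],[0,0,0]],"grip":[0.7,0.2,0,0,0,0]}'
python3 - <<'E'
from p import *
import cv2
D=o['tool_pos']-np.load('k0.npy');print(D@rx,D@ry,D[2])
for n in("scene","side","wrist"):
    c=read_camera(n);cv2.imwrite(f"pics/b_{n}.png",c["image"][:,:,::-1])
E
```

```text
time_s: 6.3
tool_pos: [0.5022, 0.3527, 0.0678]
tcp_rot: [178.9, 35.3, 113.5]
contact_force: [-0.4, -0.4, -0.4]
gripper_width: 0.0853
[0.5022 0.3527 0.0678] [178.9436  35.3401 113.5411] [-0.389  -0.3592 -0.4032]
2.7123832725969432e-05 0.14848200389529245 0.0007377592003646877
```

View pics/b_scene.png

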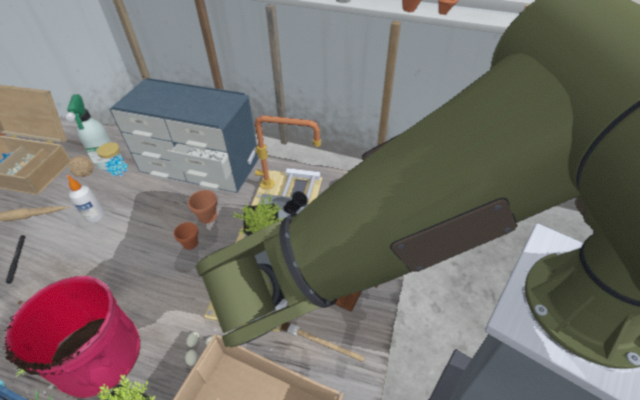

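View pics/b_wrist.png

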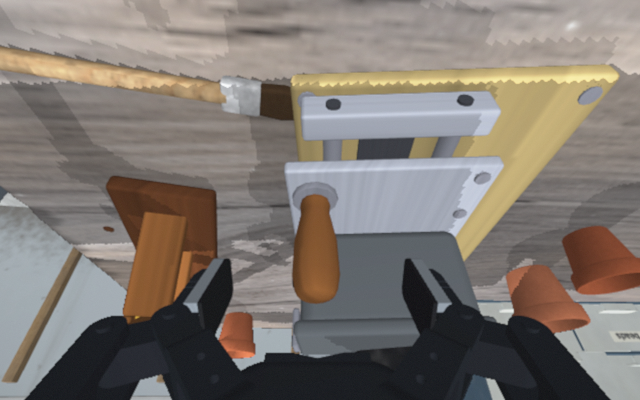

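Run:
```python
from p import *
W=wcam(o)
zs=np.array([-.165*np.cos(.436),.986*np.cos(.436),np.sin(.436)])
c=np.array([.4205,.2145,.095])
for k in (0,.03,.062,.101): print(proj(W,c+zs*k), proj('side',c+zs*k))
```

```text
[0.5022 0.3527 0.0678] [178.9458  35.3411 113.5443] [-0.0324 -0.5057 -0.243 ]
[138.4118 353.969 ] [370.9806 222.7822]
[122.3219 368.1279] [368.434 222.973]
[ 98.7157 388.9011] [365.5187 223.1914]
[ 53.7509 428.4694] [361.6533 223.481 ]
```

View pics/b_side.png

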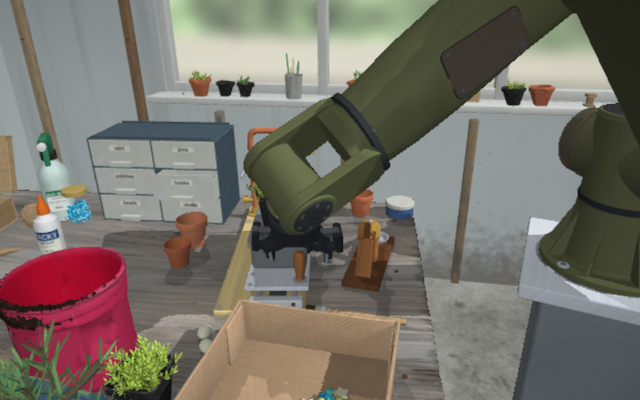

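```bash
python3 -m crank '{"rot":[[0,0,0],[0,0,0],[0,0,0],[0,0,0]],"delta_pos":[[0,0,-0.7],[0,0,-0.9],[0,0,-0.9],[0,0,-0.7]],"grip":[0,0,0,0]}'
cat >> h.py <<'E'
az=np.radians(-80.6);s_=np.array([np.cos(az),np.sin(az),0])
zs=-s_*np.cos(np.radians(25))+up*np.sin(np.radians(25))
xs=s_*np.sin(np.radians(25))+up*np.cos(np.radians(25))
def Rr(al):
    a=np.radians(al);z=-xs*np.cos(a)-zs*np.sin(a)
    y=np.cross(up,s_) ; y=-np.cross(s_,up)
    x=np.cross(y,z);return np.column_stack([x,y,z])
E
python3 - <<'E'
from p import *
import cv2
for n in("scene","side","wrist"):
    c=read_camera(n);cv2.imwrite(f"pics/c_{n}.png",c["image"][:,:,::-1])
np.savez('w4.npz',tool_pos=o['tool_pos'],tcp_rot=o['tcp_rot'])
Rg=Rr(60);print(Rg)
grip=np.array([.4205,.2145,.095])+.062*zs;print(grip)
plan(o,grip-.14*Rg[:,2],Rg)
E
```

```text
time_s: 6.95
tool_pos: [0.4533, 0.4537, 0.226]
tcp_rot: [179.4, 35.4, 113.6]
contact_force: [-0.4, -0.0, -0.2]
gripper_width: 0.0853
[0.4533 0.4537 0.226 ] [179.3832  35.449  113.646 ] [-0.4211 -0.014  -0.2227]
[[-0.1338  0.9866  0.0937]
 [ 0.8082  0.1633 -0.5659]
 [-0.5736 -0.     -0.8192]]
[0.4113 0.2699 0.1212]
rows needed 3 dist 0.1186 ang 14.6
rot each [0.29, 0.01, 0.39]
dpos [[-0.37, -0.52, 0.19], [-0.4, -0.48, 0.21], [-0.43, -0.44, 0.23]]
```

View pics/c_side.png

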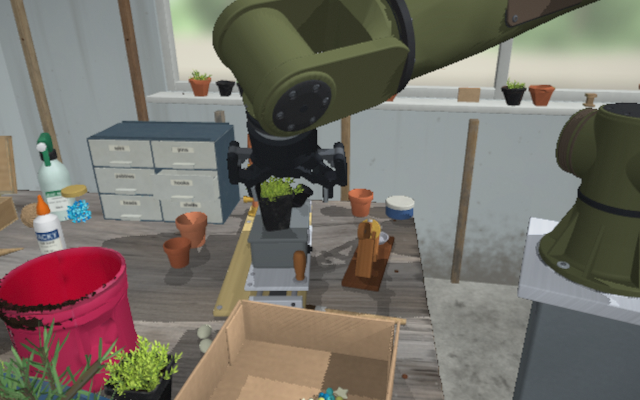

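View pics/c_wrist.png

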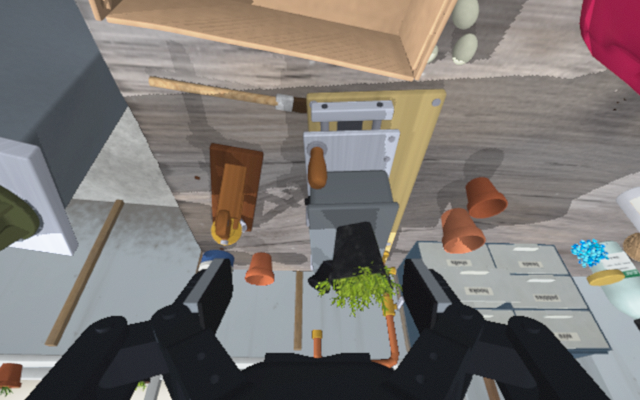

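```bash
python3 -m crank '{"rot":[[0.29,0,0.39],[0.29,0,0.39],[0.29,0,0.39],[0,0,0],[0,0,0]],"delta_pos":[[-0.37,-0.52,0.19],[-0.4,-0.48,0.21],[-0.43,-0.44,0.23],[0,0,0],[0,0,0]],"grip":[0,0,0,0,0]}'
python3 - <<'E'
from p import *
import cv2
a=cv2.imread('pics/a_side.png');b=cv2.imread('pics/c_side.png')
# knob orange mask
for im,x0,y0 in((a,290,205),(b,285,240)):
    r=im[y0:y0+55,x0:x0+30].astype(int);m=(r[:,:,2]>r[:,:,0]*1.9)&(r[:,:,2]>80)
    ys,xs_=np.where(m);print(x0+xs_.mean(),y0+ys.min(),y0+ys.max())
X=np.array([.5545,.2355,.093])
for k in(0,.14,.15,.16):print(k,proj('side',X+k*ry))
for n in("scene","side","wrist"):
    c=read_camera(n);cv2.imwrite(f"pics/d_{n}.png",c["image"][:,:,::-1])
np.savez('w5.npz',tool_pos=o['tool_pos'],tcp_rot=o['tcp_rot'])
cv2.imwrite('pics/cz.png',cv2.resize(cv2.imread('pics/d_side.png')[170:320,230:430],None,fx=3.5,fy=3.5))
E
```

```text
time_s: 7.72
tool_pos: [0.3965, 0.3432, 0.2303]
tcp_rot: [-179.9, 35.6, 99.0]
contact_force: [0.3, 0.4, 0.3]
gripper_width: 0.0857
[0.3965 0.3432 0.2303] [-179.8903   35.6187   99.0164] [0.325  0.3799 0.2593]
303.09326424870466 213 237
298.8072289156627 251 279
0 [303.7148 215.4685]
0.14 [300.258  250.8323]
0.15 [299.9672 253.8072]
0.16 [299.6694 256.8535]
```

View pics/d_wrist.png

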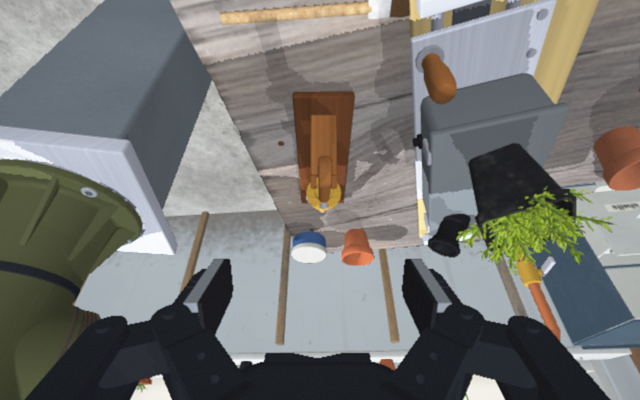

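View pics/cz.png

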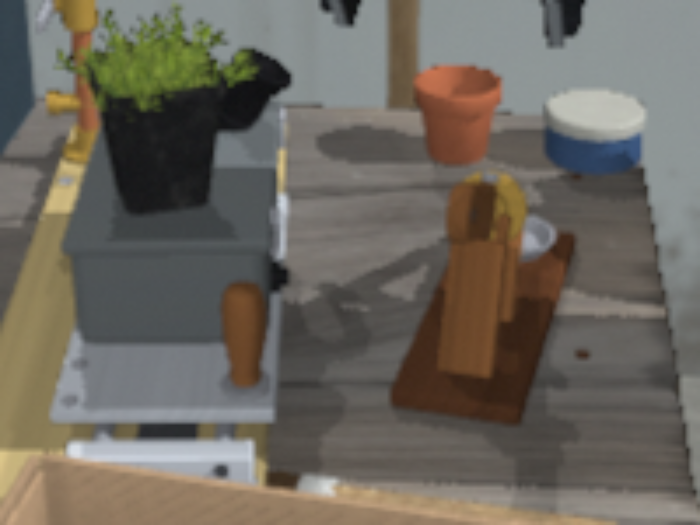

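View pics/d_scene.png

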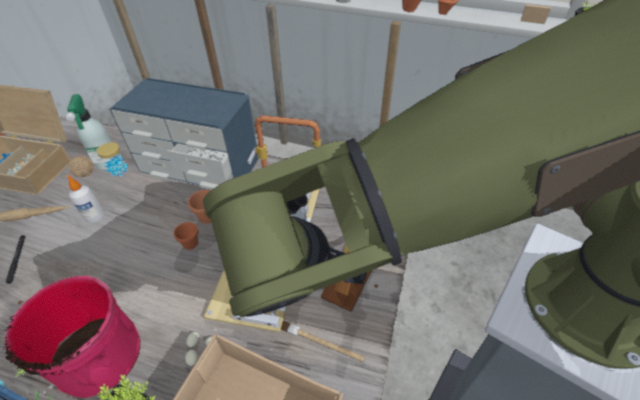

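Run:
```python
import cv2
a=cv2.imread("pics/d_wrist.png")
cv2.imwrite("pics/d1.png",cv2.resize(a[80:280,270:370],None,fx=3,fy=3,interpolation=2))
cv2.imwrite("pics/d2.png",cv2.resize(a[180:280,400:500],None,fx=6,fy=6,interpolation=2))
```

```text
(no output)
```

View pics/d1.png

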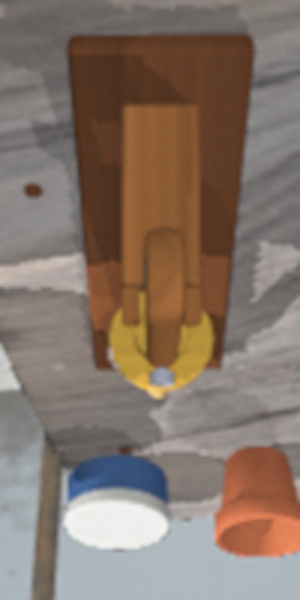

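View pics/d2.png

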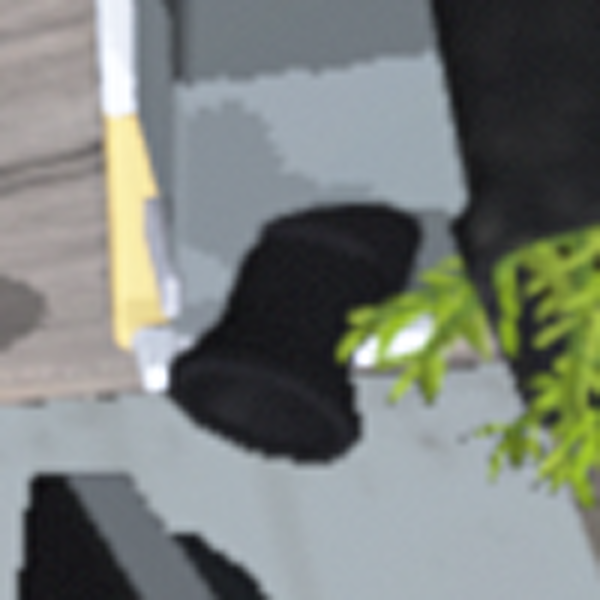

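Run:
```python
from p import *
W=wcam(np.load('w5.npz'))
c=np.array([.4205,.2145,.095])
for n,p in(('collar',c),('coltop',c+.006*zs),('grip',c+.062*zs),('end',c+.101*zs)): print(n,p,proj(W,p))
print('rest corners',[plane(W,270+x/3,80+y/3,.012)[:2] for x,y in((70,38),(250,38))], 'far',[plane(W,270+x/3,80+y/3,.012)[:2] for x,y in((222,368),(97,368))])
print('neck wrist',plane(W,444,248,.138), 'pred', np.array([.6315,.066,.138])+.15*ry)
b='side'
print('neck tri', tri((W,444,248),('side',230+272/3.5,170+72/3.5)))
print(tri((W,324,193.3),('scene',200+392/2.5,110+345/2.5),))
```

```text
[0.3964 0.3437 0.2304] [-179.9011   35.6151   99.0311] [-0.2667  0.5043  0.0908]
collar [0.4205 0.2145 0.095 ] [320.4061 203.6689]
coltop [0.4196 0.2199 0.0975] [320.422  202.6496]
grip [0.4113 0.2699 0.1212] [320.6013 191.1015]
end [0.4055 0.3048 0.1377] [320.7734 180.0151]
rest corners [array([0.3768, 0.2994]), array([0.4411, 0.3097])] far [array([0.4771, 0.1118]), array([0.4098, 0.1009])]
neck wrist [0.5658 0.2098 0.138 ] pred [0.5669 0.2014 0.138 ]
neck tri (array([0.5427, 0.2411, 0.1535]), np.float64(0.0029992445866996453))
(array([0.4272, 0.1988, 0.066 ]), np.float64(0.0007457608309949555))
```

Run:
```python
from p import *
W=wcam(np.load('w5.npz'));W1=wcam(np.load('w1.npz'))
s=lambda X,Y:('scene',200+X/2.5,110+Y/2.5)
d=lambda X,Y:('side',210+X/2.7273,110+Y/2.7273)
a,b,c,e=(W,323.7,192.7),s(388,352),d(440,325),(W1,244.6,97.9)
for l in ([a,b],[a,c],[b,c],[a,b,c],[a,e],[a,b,c,e]): print(tri(*l))
print('end',tri(s(343,400),d(423,328)))
import cv2
for f in('pics/a_scene.png','pics/d_wrist.png','pics/a_side.png'):
    im=cv2.imread(f);h=cv2.cvtColor(im,cv2.COLOR_BGR2HSV)
    m=cv2.inRange(h,(20,150,120),(32,255,255))
    n,l,st,ce=cv2.connectedComponentsWithStats(m)
    for i in range(1,n):
        if st[i,4]>40: print(f,st[i],ce[i])
```

```text
[0.3964 0.3437 0.2304] [-179.9011   35.6151   99.0311] [-0.2667  0.5043  0.0908]
(array([0.4236, 0.2122, 0.0754]), np.float64(0.001619013039936824))
(array([0.423 , 0.2111, 0.0778]), np.float64(0.0026995823570780965))
(array([0.4186, 0.2181, 0.0836]), np.float64(0.0004617970613436488))
(array([0.4213, 0.2155, 0.0804]), np.float64(0.0030997168643980394))
(array([0.4251, 0.2115, 0.0758]), np.float64(5.2879591001437215e-05))
(array([0.4229, 0.2129, 0.0781]), np.float64(0.0034469471345503987))
end (array([0.4052, 0.2966, 0.122 ]), np.float64(0.0032485921305136314))
pics/d_wrist.png [306 177  15  32 220] [313.35   195.6545]
pics/d_wrist.png [327 185  14  24 192] [334.1094 196.6458]
pics/d_wrist.png [516 251  26  35 447] [527.9195 271.1834]
pics/a_side.png [372 221   8  17  78] [375.7564 228.1795]
```

Run:
```python
from p import *
p=np.array([.4217,.214,.079]);g=p+.060*zs;Rg=Rr(60);print(g,g+.0187*Rg[:,2])
plan(o,g+(.0187-.075)*Rg[:,2],Rg)
```

```text
[0.3964 0.3437 0.2304] [-179.9011   35.6151   99.0311] [-0.2667  0.5043  0.0908]
[0.4128 0.2676 0.1044] [0.4146 0.2571 0.089 ]
rows needed 2 dist 0.092 ang 0.8
rot each [-0.02, 0.03, -0.02]
dpos [[0.08, 0.04, 0.76], [0.08, 0.03, 0.76]]
```

```bash
python3 -m crank '{"rot":[[-0.02,0.03,-0.02],[-0.02,0.03,-0.02],[0,0,0],[0,0,0],[0,0,0]],"delta_pos":[[0.08,0.04,0.76],[0.08,0.04,0.7],[0,0,0.1],[0,0,0],[0,0,0]],"grip":[0,0,0,0,0]}'
python3 - <<'E'
from p import *
import cv2
for n in("wrist",):
    c=read_camera(n);cv2.imwrite(f"pics/e_{n}.png",c["image"][:,:,::-1])
np.savez('w6.npz',tool_pos=o['tool_pos'],tcp_rot=o['tcp_rot'])
W=wcam(o);p=np.array([.4217,.214,.079]);print([proj(W,p+k*zs) for k in(0,.028,.06,.095)])
E
```

```text
time_s: 8.5
tool_pos: [0.4097, 0.301, 0.1479]
tcp_rot: [179.8, 34.9, 99.6]
contact_force: [1.3, -0.2, 0.7]
gripper_width: 0.0854
[0.4097 0.301  0.1479] [179.8104  34.892   99.649 ] [ 1.3474 -0.2332  0.7239]
[array([313.6158, 235.7722]), array([313.4491, 232.336 ]), array([313.2061, 227.3241]), array([312.8424, 219.8269])]
```

View pics/e_wrist.png

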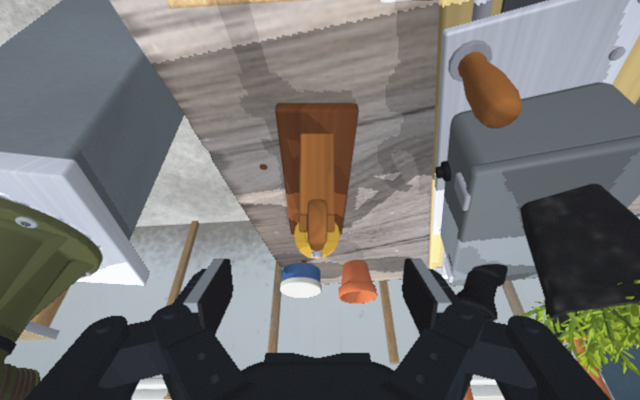

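Run:
```python
from p import *
W=wcam(o);p=np.array([.4217,.214,.079])+.003*Rr(60)[:,1]
for k in(0,.028,.06,.095): print(proj(W,p+k*zs), (np.linalg.inv(W[1])@np.r_[p+k*zs,1])[2])
g=p+.060*zs;Rg=Rr(60)
plan(o,g+.0187*Rg[:,2],Rg)
```

```text
[0.4097 0.301  0.148 ] [179.7897  34.8786  99.6407] [-0.0286 -0.2435  0.0649]
[316.8195 235.7577] 0.27120418980907746
[317.0188 232.3136] 0.24382588507435554
[317.3094 227.2909] 0.21253639394895912
[317.7441 219.7789] 0.17831351303055676
rows needed 2 dist 0.0737 ang 0.4
rot each [0.02, -0.01, 0.01]
dpos [[-0.02, 0.0, 0.61], [-0.02, 0.0, 0.61]]
```

```bash
python3 -m crank '{"rot":[[0,0,0],[0,0,0],[0,0,0],[0,0,0]],"delta_pos":[[-0.02,0,0.5],[-0.02,0,0.5],[0,0,0.22],[0,0,0.06]],"grip":[0.3,0.5,0.5,0.5]}'
python3 - <<'E'
from p import *
import cv2
for n in("wrist","side"):
    c=read_camera(n);cv2.imwrite(f"pics/f_{n}.png",c["image"][:,:,::-1])
p=np.array([.4217,.214,.079])+.003*Rr(60)[:,1]
g=p+.060*zs;Rg=Rr(60)
plan(o,g+.0187*Rg[:,2],Rg);print(o['gripper_width'])
E
```

```text
time_s: 9.05
tool_pos: [0.4192, 0.2581, 0.0884]
tcp_rot: [179.3, 34.7, 99.5]
contact_force: [0.3, 0.7, 0.6]
gripper_width: 0.0427
[0.4192 0.2581 0.0884] [179.3489  34.6592  99.5299] [0.2755 0.6867 0.6105]
rows needed 1 dist 0.0019 ang 0.8
rot each [0.07, -0.03, 0.01]
dpos [[-0.01, -0.03, -0.01]]
0.04268898155723479
```

View pics/f_wrist.png

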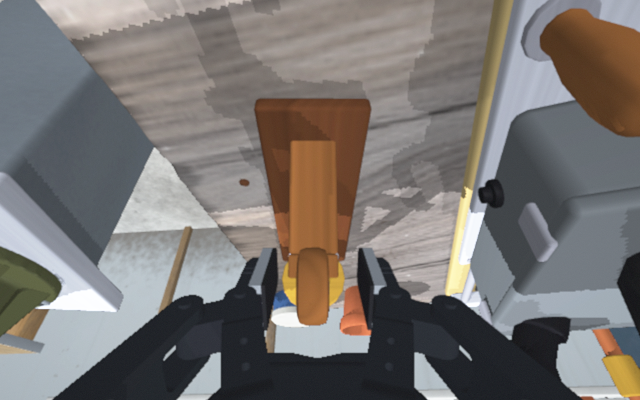

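View pics/f_side.png

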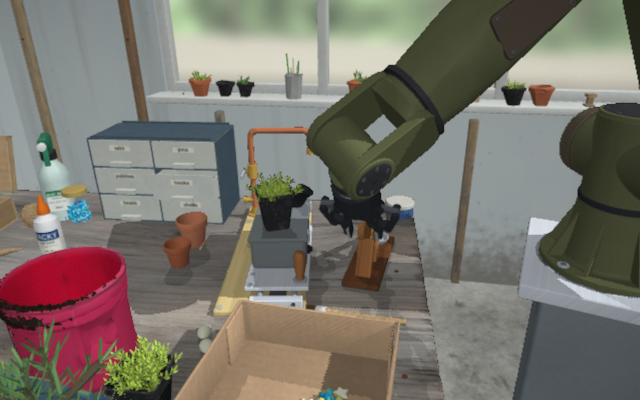

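```bash
python3 -m crank '{"rot":[[0.07,-0.03,0],[0,0,0],[0,0,0],[0,0,0],[0,0,0],[0,0,0]],"delta_pos":[[0,-0.04,0],[0,0,0],[0,0,0],[0,0,0],[0,0,0],[0,0,0]],"grip":[0.6,0.8,1,1,1,1]}' 60
python3 - <<'E'
from p import *
import cv2
for n in("wrist",):
    c=read_camera(n);cv2.imwrite(f"pics/g_{n}.png",c["image"][:,:,::-1])
M=T(o['tool_pos'],o['tcp_rot'])[:3,:3];print(o['gripper_width'],'lift xs in tool',M.T@xs*.03/.06)
np.savez('grasp.npz',tool_pos=o['tool_pos'],tcp_rot=o['tcp_rot'])
E
```

```text
time_s: 9.9
tool_pos: [0.417, 0.2593, 0.0901]
tcp_rot: [179.9, 34.9, 99.5]
contact_force: [-0.4, 0.1, -0.1]
gripper_width: 0.0114
[0.417  0.2593 0.0901] [179.9295  34.8947  99.4951] [-0.3836  0.0613 -0.0896]
0.01135793857305114 lift xs in tool [-0.4326 -0.     -0.2508]
```

View pics/g_wrist.png

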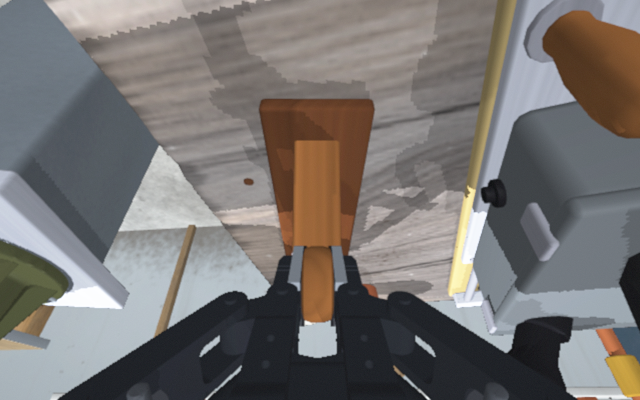

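```bash
python3 -m crank '{"rot":[[0,0,0],[0,0,0],[0,0,0],[0,0,0],[0,0,0],[0,0,0],[0,0,0],[0,0,0]],"delta_pos":[[-0.2,0,-0.12],[-0.43,0,-0.25],[-0.6,0,-0.35],[-0.7,0,-0.41],[-0.7,0,-0.41],[-0.5,0,-0.3],[0,0,0],[0,0,0]],"grip":[1,1,1,1,1,1,1,1]}'
python3 - <<'E'
from p import *
import cv2
for n in("wrist","side","scene"):
    c=read_camera(n);cv2.imwrite(f"pics/i_{n}.png",c["image"][:,:,::-1])
print(o['gripper_width'])
np.savez('w7.npz',tool_pos=o['tool_pos'],tcp_rot=o['tcp_rot'])
E
```

```text
time_s: 10.95
tool_pos: [0.4313, 0.1643, 0.299]
tcp_rot: [179.7, 34.8, 99.3]
contact_force: [-0.1, -0.0, -1.6]
gripper_width: 0.0113
[0.4313 0.1643 0.299 ] [179.7468  34.8418  99.3219] [-0.0738 -0.0367 -1.6176]
0.011301877126605344
```

View pics/i_wrist.png

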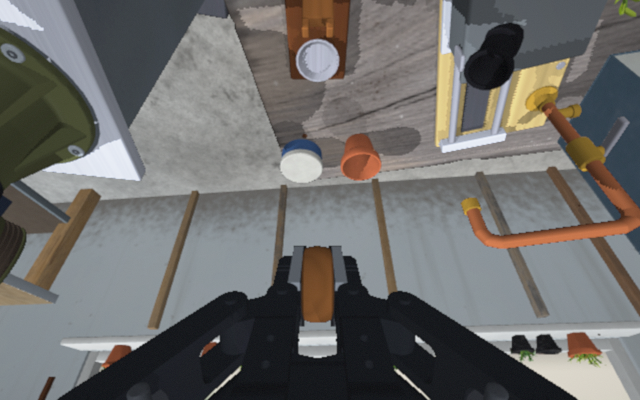

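View pics/i_side.png

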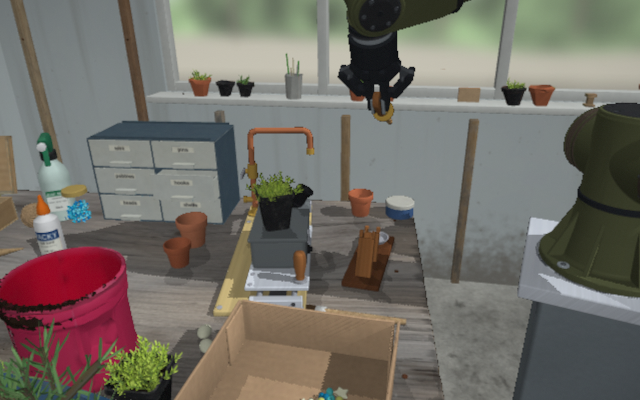

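View pics/i_scene.png

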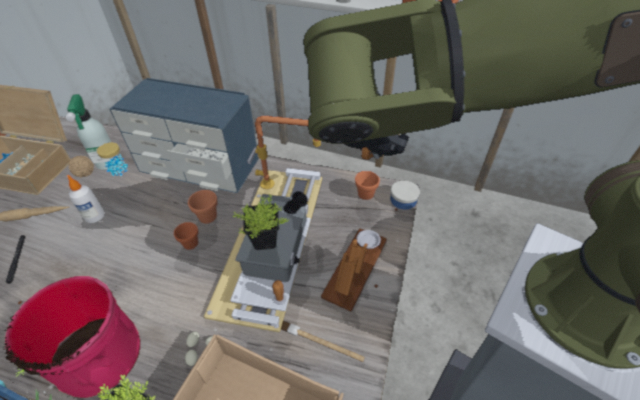

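Run:
```python
import cv2
import numpy as np
A=cv2.imread("pics/i_scene.png")[170:230,265:325];B=cv2.imread("pics/i_side.png")[165:225,265:325];C=cv2.imread("pics/i_wrist.png")[15:95,460:540]
cv2.imwrite("pics/nz.png",np.hstack([cv2.resize(x,(266,266),interpolation=2) for x in(A,B,C)]))
```

```text
(no output)
```

View pics/nz.png

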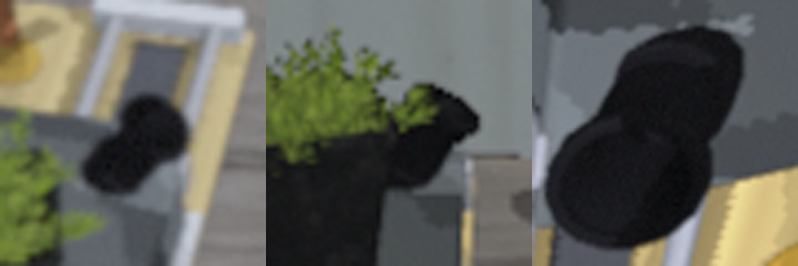

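Run:
```python
from p import *
W=wcam(np.load('w7.npz'));W5=wcam(np.load('w5.npz'))
a,b,c,d=('scene',299.96,198.65),('side',308.1,188.5),(W,489.2,69.4),(W5,444,248)
for l in([a,b],[a,c],[b,c],[a,b,c],[a,b,c,d]): print(tri(*l))
for q in(a,b,c,d): print(plane(*q,.138))
n=tri(a,b,c)[0]
out=np.array([.6187,.076,.1667]);D=n-out;print('rel outlet',D@rx,D@ry)
k=np.array([.5545,.2355,.093]);D=n-k;print('rel old knob',D@rx,D@ry)
```

```text
[0.4314 0.1646 0.2985] [179.8176  34.8735  99.3963] [-0.8563  0.0195 -1.8268]
(array([0.5577, 0.2125, 0.1426]), np.float64(0.0022397784586805267))
(array([0.5653, 0.208 , 0.1373]), np.float64(0.0015102921762297373))
(array([0.5601, 0.2093, 0.142 ]), np.float64(0.003212592269402577))
(array([0.5602, 0.2105, 0.1421]), np.float64(0.0035865785038886383))
(array([0.562 , 0.2099, 0.1402]), np.float64(0.004708690350452557))
[0.5631 0.2093 0.138 ]
[0.5602 0.2034 0.138 ]
[0.5667 0.2076 0.138 ]
[0.5658 0.2098 0.138 ]
rel outlet 0.005056564599744521 0.14658785559316223
rel old knob -0.0056639800859174735 -0.025013309675733095
```

```bash
cat >> h.py <<'E'
_g=np.load('grasp.npz');_M=T(_g['tool_pos'],_g['tcp_rot'])
ys=np.cross(zs,xs)
RTS=_M[:3,:3].T@np.column_stack([xs,ys,zs])
COL=(np.linalg.inv(_M)@np.r_[np.array([.4217,.214,.079])+.002*Rr(60)[:,1]-.006*zs,1])[:3]
import os
if os.path.exists('stick.npz'):
    _s=np.load('stick.npz');RTS=_s['RTS'];COL=_s['COL']
zn=-rx*.5+up*np.cos(np.radians(30));xn=rx*np.cos(np.radians(30))+up*.5
RN=np.column_stack([xn,np.cross(zn,xn),zn])
NECK=np.array([.5645,.2085,.138])
def tool_for(h,neck=None,off=(0,0,0)):
    """tool pose for collar h above rim along neck axis"""
    Rt=RN@RTS.T; n=NECK if neck is None else neck
    return n+h*zn+np.array(off)-Rt@COL, Rt
E
python3 - <<'E'
from p import *
print('RTS',RTS,'COL',COL)
p,Rt=tool_for(.145);print(p,Rt)
plan(o,p+up*.08,Rt)
E
```

```text
[0.4314 0.1646 0.2985] [179.8176  34.8735  99.3963] [-0.8563  0.0195 -1.8268]
RTS [[-0.8651 -0.0014  0.5016]
 [-0.0001  1.      0.0026]
 [-0.5016  0.0022 -0.8651]] COL [-0.0339 -0.0009  0.0402]
[0.4682 0.1634 0.3039] [[-0.902  -0.4317 -0.0026]
 [-0.4317  0.902   0.0012]
 [ 0.0018  0.0022 -1.    ]]
rows needed 12 dist 0.093 ang 110.1
rot each [-0.27, 0.2, -0.85]
dpos [[-0.08, 0.05, -0.09], [-0.08, 0.04, -0.09], [-0.08, 0.04, -0.09], [-0.08, 0.03, -0.09], [-0.08, 0.02, -0.1], [-0.08, 0.01, -0.1], [-0.08, 0.0, -0.1], [-0.08, -0.0, -0.1]]
```

```bash
python3 -m crank '{"rot":[[-0.27,0.2,-0.85],[-0.27,0.2,-0.85],[-0.27,0.2,-0.85],[-0.27,0.2,-0.85],[-0.27,0.2,-0.85],[-0.27,0.2,-0.85],[-0.27,0.2,-0.85],[-0.27,0.2,-0.85]],"delta_pos":[[-0.1,0.05,-0.2],[-0.1,0.04,-0.2],[-0.08,0.04,-0.2],[-0.08,0.03,-0.2],[-0.08,0.02,-0.1],[-0.08,0.01,-0.1],[-0.08,0.0,-0.1],[-0.08,0,-0.1]],"grip":[1,1,1,1,1,1,1,1]}'
python3 - <<'E'
from p import *
p,Rt=tool_for(.145)
plan(o,p+up*.08,Rt);print(o['qpos'])
E
```

```text
time_s: 12.1
tool_pos: [0.4521, 0.1787, 0.373]
tcp_rot: [-172.1, 9.7, 174.4]
contact_force: [0.3, -0.5, -0.5]
gripper_width: 0.0115
[0.4521 0.1787 0.373 ] [-172.0797    9.6697  174.4261] [ 0.306  -0.5128 -0.5207]
rows needed 4 dist 0.0247 ang 34.2
rot each [-0.26, 0.19, -0.79]
dpos [[-0.08, -0.06, -0.02], [-0.07, -0.07, -0.03], [-0.06, -0.08, -0.04], [-0.05, -0.08, -0.04]]
[ 23.0364   2.4614  86.5254 -11.5972  86.4    -60.4558]
```

```bash
python3 -m crank '{"rot":[[-0.26,0.19,-0.79],[-0.26,0.19,-0.79],[-0.26,0.19,-0.79],[-0.26,0.19,-0.79],[0,0,0],[0,0,0]],"delta_pos":[[-0.08,-0.06,-0.02],[-0.07,-0.07,-0.03],[-0.06,-0.08,-0.04],[-0.05,-0.08,-0.04],[0,0,0],[0,0,0]],"grip":[1,1,1,1,1,1]}'
python3 - <<'E'
from p import *
import cv2
p,Rt=tool_for(.145)
plan(o,p,Rt)
for n in("wrist","side","scene"):
    c=read_camera(n);cv2.imwrite(f"pics/j_{n}.png",c["image"][:,:,::-1])
np.savez('w8.npz',tool_pos=o['tool_pos'],tcp_rot=o['tcp_rot'])
M=T(o['tool_pos'],o['tcp_rot'])
for h in(0,-.105,-.105+.0): 
    X=M[:3,3]+M[:3,:3]@(COL+RTS[:,2]*h);print(X,[proj(c,X) for c in('scene','side',wcam(o))])
E
```

```text
time_s: 12.85
tool_pos: [0.4692, 0.1642, 0.3796]
tcp_rot: [179.5, -0.9, -153.6]
contact_force: [0.2, 0.3, -0.7]
gripper_width: 0.0113
[0.4692 0.1642 0.3796] [ 179.4555   -0.9497 -153.5768] [ 0.1584  0.2508 -0.6911]
rows needed 2 dist 0.0757 ang 1.3
rot each [0.02, -0.04, 0.04]
dpos [[-0.0, -0.01, 0.63], [0.0, -0.01, 0.63]]
[0.4992 0.1786 0.3388] [array([335.3536, 120.9315]), array([341.4157,  87.5241]), array([315.5504, 276.7119])]
[0.5447 0.2018 0.2471] [array([307.2185, 159.8812]), array([314.3655, 136.5628]), array([315.8239, 273.2888])]
[0.5447 0.2018 0.2471] [array([307.2185, 159.8812]), array([314.3655, 136.5628]), array([315.8239, 273.2888])]
```

View pics/j_wrist.png

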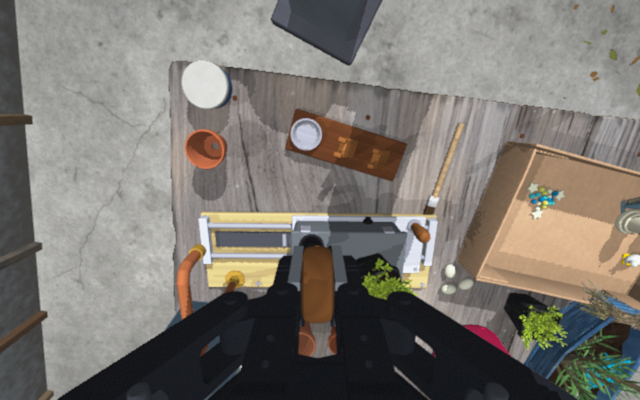

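View pics/j_side.png

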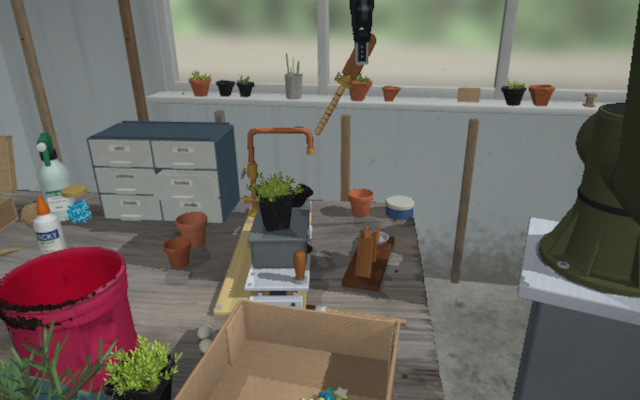

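View pics/j_scene.png

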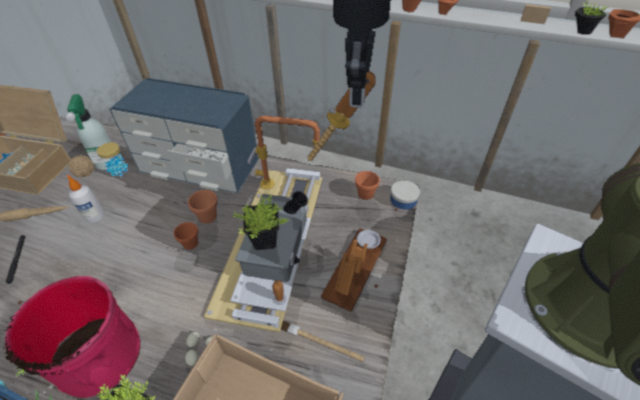

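Run:
```python
import cv2
import numpy as np
A=cv2.imread("pics/j_scene.png")[60:170,290:390];B=cv2.imread("pics/j_side.png")[25:145,300:400]
cv2.imwrite("pics/jz1.png",cv2.resize(A,None,fx=5,fy=5,interpolation=2))
cv2.imwrite("pics/jz2.png",cv2.resize(B,None,fx=5,fy=5,interpolation=2))
```

```text
(no output)
```

View pics/jz1.png

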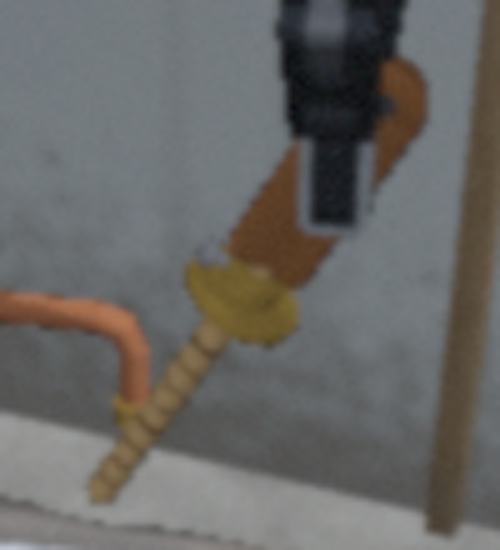

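View pics/jz2.png

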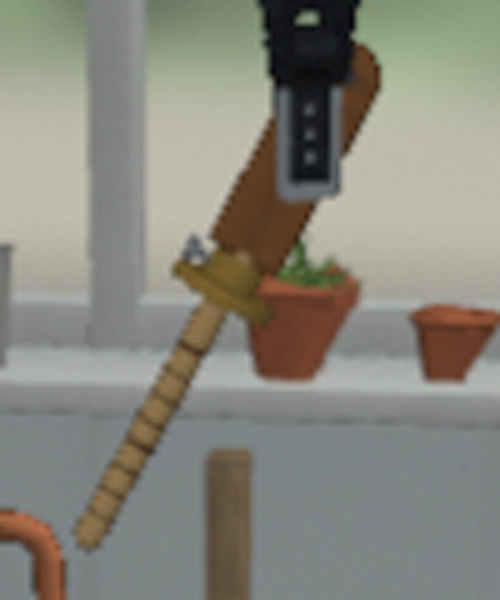

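Run:
```python
from p import *
g=np.load('w8.npz');M=T(g['tool_pos'],g['tcp_rot'])
t=tri(('scene',309.7,159.8),('side',317,134));c=tri(('scene',337.2,122),('side',343.6,85))
print(t,c,np.linalg.norm(t[0]-c[0]))
for X in(t[0],c[0]): print('tool frame',M[:3,:3].T@(X-M[:3,3]))
print('nominal tip',COL-.105*RTS[:,2],'col',COL)
d=(c[0]-t[0]);d/=np.linalg.norm(d);print('axis tool',M[:3,:3].T@d,'nom',RTS[:,2])
```

```text
[0.469  0.1643 0.38  ] [ 179.4338   -0.9145 -153.4677] [-0.2296  0.2876 -1.8114]
(array([0.537 , 0.2048, 0.2535]), np.float64(0.0005197051442144165)) (array([0.4909, 0.1863, 0.3448]), np.float64(0.0006288092435157202)) 0.1039706454100777
tool frame [-0.0809  0.005   0.1248]
tool frame [-0.0298  0.0098  0.0343]
nominal tip [-0.0866 -0.0012  0.1311] col [-0.0339 -0.0009  0.0402]
axis tool [ 0.4908  0.0461 -0.87  ] nom [ 0.5016  0.0026 -0.8651]
```

Run:
```python
from p import *
from scipy.optimize import least_squares
g=np.load('w8.npz');M=T(g['tool_pos'],g['tcp_rot'])
for nm,obs in(('tip',(('scene',309.7,159.8),('side',317,134))),('col',(('scene',337.2,122),('side',343.6,85)))):
    f=lambda q:np.concatenate([proj(c,M[:3,3]+M[:3,:3]@[q[0],-.001,q[1]])-[u,v] for c,u,v in obs])
    r=least_squares(f,[-.08,.1]);print(nm,r.x,r.fun)
p,Rt=tool_for(.13)
plan(o,p,Rt)
```

```text
[0.469  0.1643 0.38  ] [ 179.4338   -0.9145 -153.4677] [-0.2296  0.2876 -1.8114]
tip [-0.0815  0.1278] [ 0.1278 -0.9943 -0.012   0.8073]
col [-0.0303  0.0387] [ 0.3536 -1.7298 -0.1942  1.5848]
rows needed 2 dist 0.0894 ang 1.3
rot each [0.02, -0.04, 0.05]
dpos [[-0.06, -0.01, 0.74], [-0.06, -0.01, 0.74]]
```

```bash
python3 - <<'E'
from h import *
np.savez('stick.npz',RTS=RTS,COL=np.array([-.031,-.001,.039]))
E
python3 - <<'E'
from p import *
p,Rt=tool_for(.128)
plan(o,p,Rt)
E
```

```text
[0.469  0.1643 0.38  ] [ 179.4338   -0.9145 -153.4677] [-0.2296  0.2876 -1.8114]
rows needed 2 dist 0.0927 ang 1.3
rot each [0.02, -0.04, 0.05]
dpos [[-0.1, -0.01, 0.77], [-0.09, -0.01, 0.77]]
```

```bash
python3 -m crank '{"rot":[[0.01,-0.03,0.03],[0.01,-0.03,0.03],[0.02,-0.02,0.04],[0,0,0],[0,0,0]],"delta_pos":[[-0.09,-0.01,0.6],[-0.07,-0.01,0.5],[-0.03,0,0.4],[0,0,0],[0,0,0]],"grip":[1,1,1,1,1]}'
python3 - <<'E'
from p import *
import cv2
p,Rt=tool_for(.128)
plan(o,p,Rt)
im={}
for n in("wrist","side","scene"):
    c=read_camera(n);im[n]=c["image"][:,:,::-1];cv2.imwrite(f"pics/k_{n}.png",im[n])
np.savez('w9.npz',tool_pos=o['tool_pos'],tcp_rot=o['tcp_rot'])
M=T(o['tool_pos'],o['tcp_rot'])
X=M[:3,3]+M[:3,:3]@(COL-RTS[:,2]*.105);print(X,[proj(c,X) for c in('scene','side')])
for n,y,x in(('scene',110,255),('side',85,255)):
    cv2.imwrite(f'pics/kz_{n}.png',cv2.resize(im[n][y:y+120,x:x+120],None,fx=5,fy=5,interpolation=2))
E
```

```text
time_s: 13.62
tool_pos: [0.4782, 0.1698, 0.2895]
tcp_rot: [180.0, 0.1, -154.6]
contact_force: [-0.1, -0.4, -0.0]
gripper_width: 0.0109
[0.4782 0.1698 0.2895] [ 179.9829    0.1487 -154.6407] [-0.0834 -0.3779 -0.0005]
rows needed 1 dist 0.0022 ang 0.4
rot each [-0.01, 0.03, -0.02]
dpos [[0.01, -0.02, 0.03]]
[0.5546 0.2047 0.1599] [array([304.138 , 191.6063]), array([310.0381, 178.9502])]
```

View pics/kz_scene.png

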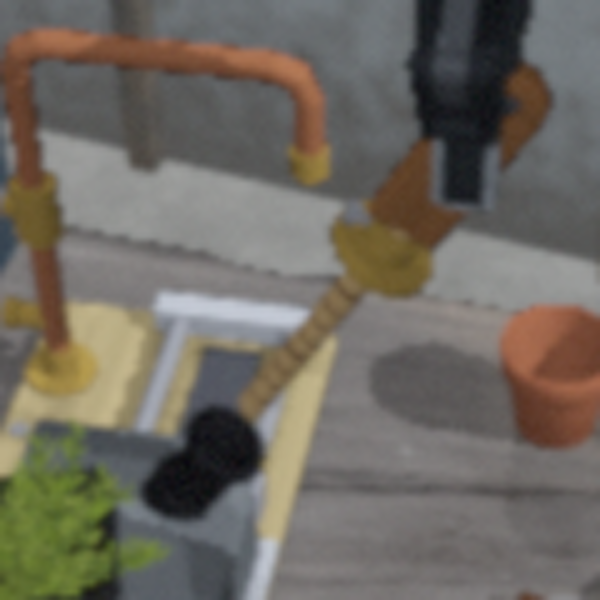

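View pics/kz_side.png

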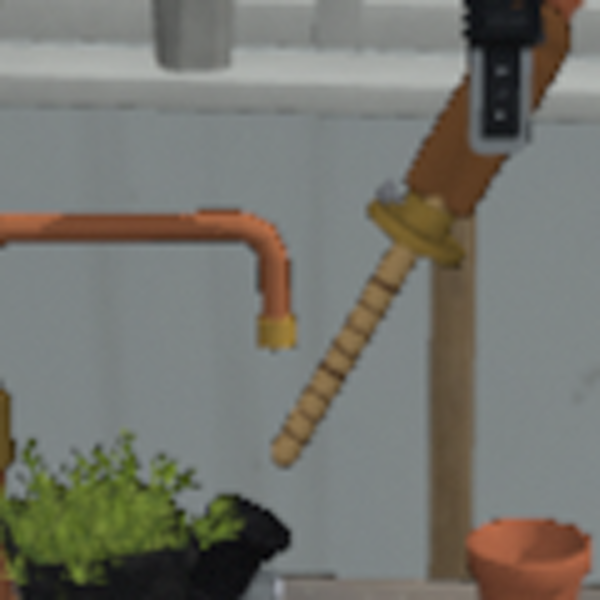

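View pics/k_wrist.png

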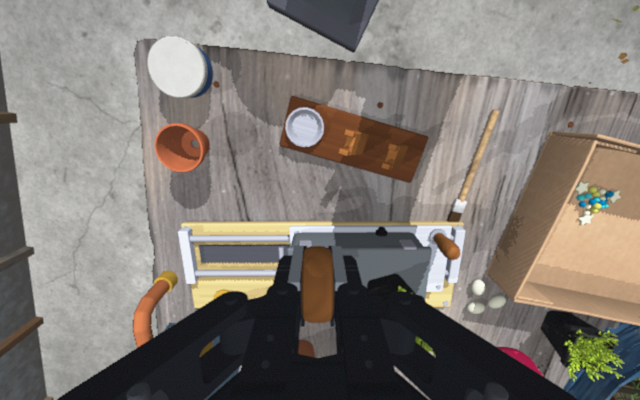

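Run:
```python
from p import *
g=np.load('w9.npz');M=T(g['tool_pos'],g['tcp_rot'])
tip=M[:3,3]+M[:3,:3]@(COL-RTS[:,2]*.105);ax=M[:3,:3]@RTS[:,2]
print('axis angle to zn',np.degrees(np.arccos(ax@zn)))
c=tip-.023*ax;A=[];
b=np.array([1.6,-.8,.8,.8])
for cam in('scene','side'):
    J=np.column_stack([(proj(cam,c+d*.001)-proj(cam,c)) for d in(xn,RN[:,1])]);A.append(J)
A=np.vstack(A);r=np.linalg.lstsq(A,b,rcond=None);print(A,r)
print('rail frame tip-NECK',RN.T@(tip-NECK))
```

```text
[0.4782 0.1697 0.2893] [ 179.979     0.1478 -154.6368] [-0.2137 -0.2835 -0.3773]
axis angle to zn 0.32512157969000616
[[-0.4232 -0.111 ]
 [-0.2221  0.347 ]
 [-0.4385 -0.0203]
 [-0.2277  0.1883]] (array([-2.5754, -2.881 ]), array([0.8971]), np.int32(2), array([0.6968, 0.3946]))
rail frame tip-NECK [0.0018 0.0008 0.0243]
```

```bash
python3 - <<'E'
import re
s=open('h.py').read()
s=s.replace("NECK=np.array([.5645,.2085,.138])","NECK=np.array([.5645,.2085,.138])-.002*xn-.0015*RN[:,1]")
open('h.py','w').write(s)
E
python3 - <<'E'
from p import *
p,Rt=tool_for(.128);plan(o,p,Rt,nmin=1)
p2,_=tool_for(.10);print('per 20mm down', Rt.T@(-zn)*.02/.06)
E
```

```text
[0.4782 0.1697 0.2893] [ 179.979     0.1478 -154.6368] [-0.2137 -0.2835 -0.3773]
rows needed 1 dist 0.0042 ang 0.3
rot each [-0.01, 0.03, -0.02]
dpos [[0.03, -0.05, 0.04]]
per 20mm down [-0.1672 -0.0009  0.2884]
```

```bash
python3 -m crank '{"rot":[[0,0.03,-0.02],[0,0,0],[0,0,0],[0,0,0],[0,0,0]],"delta_pos":[[0.03,-0.05,0.04],[-0.1,0,0.17],[-0.1,0,0.17],[-0.05,0,0.09],[0,0,0]],"grip":[1,1,1,1,1]}'
python3 - <<'E'
from p import *
import cv2
M=T(o['tool_pos'],o['tcp_rot']);X=M[:3,3]+M[:3,:3]@COL
print('col in neck',RN.T@(X-NECK),'ang',np.degrees(np.arccos((M[:3,:3]@RTS[:,2])@zn)),o['gripper_width'])
im={}
for n,y,x in(('scene',110,255),('side',85,255)):
    im=read_camera(n)['image'][:,:,::-1];cv2.imwrite(f'pics/lz_{n}.png',cv2.resize(im[y:y+120,x:x+120],None,fx=3.3,fy=3.3,interpolation=2))
a=cv2.imread('pics/lz_scene.png');b=cv2.imread('pics/lz_side.png');cv2.imwrite('pics/lz.png',cv2.hconcat([a,b]))
E
```

```text
time_s: 14.4
tool_pos: [0.4925, 0.1729, 0.2593]
tcp_rot: [180.0, -0.2, -154.4]
contact_force: [-0.4, 0.0, -0.7]
gripper_width: 0.0114
[0.4925 0.1729 0.2593] [ 179.9851   -0.1589 -154.4402] [-0.3899  0.0042 -0.7377]
col in neck [ 0.0003 -0.0006  0.0959] ang 0.117328998476068 0.011383559116768648
```

View pics/lz.png

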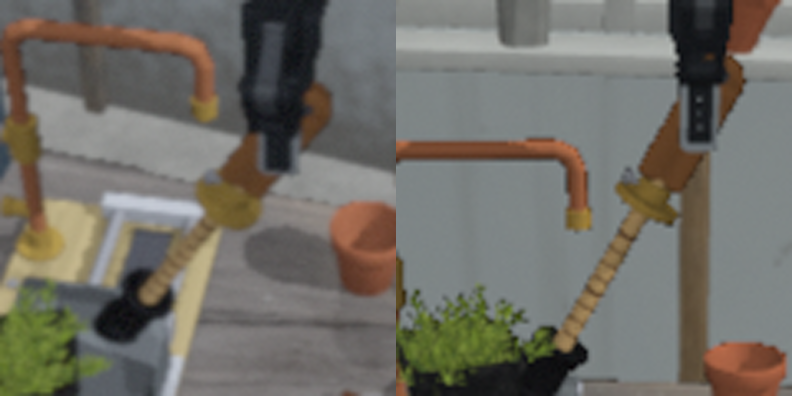

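```bash
python3 -m crank '{"rot":[[0,0,0],[0,0,0],[0,0,0]],"delta_pos":[[-0.07,0,0.12],[-0.07,0,0.12],[-0.07,0,0.12]],"grip":[1,1,1]}'
python3 - <<'E'
from p import *
M=T(o['tool_pos'],o['tcp_rot']);X=M[:3,3]+M[:3,:3]@COL
print('col in neck',RN.T@(X-NECK),'ang',np.degrees(np.arccos((M[:3,:3]@RTS[:,2])@zn)),o['gripper_width'])
print('F neck',RN.T@o['contact_force'],o['moment'])
E
```

```text
time_s: 14.88
tool_pos: [0.5046, 0.1786, 0.2378]
tcp_rot: [-180.0, -0.0, -154.4]
contact_force: [0.5, 0.2, -1.1]
gripper_width: 0.0113
[0.5046 0.1786 0.2378] [-179.9917   -0.0101 -154.4443] [ 0.5072  0.2047 -1.0509]
col in neck [ 0.0013 -0.0007  0.0706] ang 0.1583622968025501 0.01129448155501349
F neck [-0.0526 -0.0336 -1.1831] [ 0.0308 -0.0013 -0.0064]
```

```bash
python3 -m crank '{"rot":[[0,0,0],[0,0,0],[0,0,0],[0,0,0]],"delta_pos":[[-0.1,0,0.17],[-0.1,0,0.17],[-0.09,0,0.15],[-0.07,0,0.11]],"grip":[1,1,1,1]}'
cat > q.py <<'E'
from p import *
M=T(o['tool_pos'],o['tcp_rot']);X=M[:3,3]+M[:3,:3]@COL
print('col in neck',RN.T@(X-NECK),'ang',np.degrees(np.arccos((M[:3,:3]@RTS[:,2])@zn)),o['gripper_width'])
print('F neck',RN.T@o['contact_force'],o['moment'])
E
python3 q.py
```

```text
time_s: 15.38
tool_pos: [0.5254, 0.1886, 0.1985]
tcp_rot: [180.0, -0.1, -154.4]
contact_force: [0.1, -0.2, -1.7]
gripper_width: 0.0113
[0.5254 0.1886 0.1985] [ 179.9983   -0.0755 -154.4436] [ 0.1219 -0.1592 -1.6693]
col in neck [ 0.0015 -0.0006  0.025 ] ang 0.12128375058991002 0.011256342583379236
F neck [-0.7987 -0.1961 -1.4664] [ 0.0245 -0.0082 -0.058 ]
```

```bash
python3 -m crank '{"rot":[[0,0,0],[0,0,0],[0,0,0],[0,0,0]],"delta_pos":[[-0.07,0,0.11],[-0.04,0,0.07],[-0.04,0,0.07],[0,0,0]],"grip":[1,1,1,1]}'
python3 q.py
```

```text
time_s: 15.88
tool_pos: [0.5342, 0.1928, 0.1821]
tcp_rot: [180.0, -0.1, -154.4]
contact_force: [-0.3, -0.2, -0.4]
gripper_width: 0.0111
[0.5342 0.1928 0.1821] [ 179.9981   -0.0971 -154.4374] [-0.2714 -0.1642 -0.3838]
col in neck [ 0.0017 -0.0006  0.006 ] ang 0.11452435787464314 0.011099663520808017
F neck [-0.4653 -0.0314 -0.1746] [-0.0057  0.0332 -0.0048]
```

```bash
python3 -m crank '{"rot":[[0,0,0],[0,0,0]],"delta_pos":[[-0.03,0,0.05],[-0.03,0,0.05]],"grip":[1,1]}'
python3 q.py
python3 - <<'E'
from p import *
import cv2
for n,y,x in(('scene',130,255),('side',105,255)):
    im=read_camera(n)['image'][:,:,::-1];cv2.imwrite(f'pics/mz_{n}.png',cv2.resize(im[y:y+120,x:x+120],None,fx=3.3,fy=3.3,interpolation=2))
a=cv2.imread('pics/mz_scene.png');b=cv2.imread('pics/mz_side.png');cv2.imwrite('pics/mz.png',cv2.hconcat([a,b]))
E
```

```text
time_s: 16.12
tool_pos: [0.5376, 0.1944, 0.1763]
tcp_rot: [-180.0, -0.0, -154.4]
contact_force: [-0.9, -0.5, -1.2]
gripper_width: 0.0109
[0.5376 0.1944 0.1763] [-179.9899   -0.0486 -154.4415] [-0.9036 -0.4666 -1.2353]
col in neck [ 0.0022 -0.0006 -0.0009] ang 0.13883423527581987 0.010923524057723694
F neck [-1.4979 -0.0322 -0.5615] [-0.1508  0.0631 -0.0574]
[0.5376 0.1944 0.1763] [-179.9899   -0.0486 -154.4415] [-0.9036 -0.4666 -1.2353]
```

View pics/mz.png

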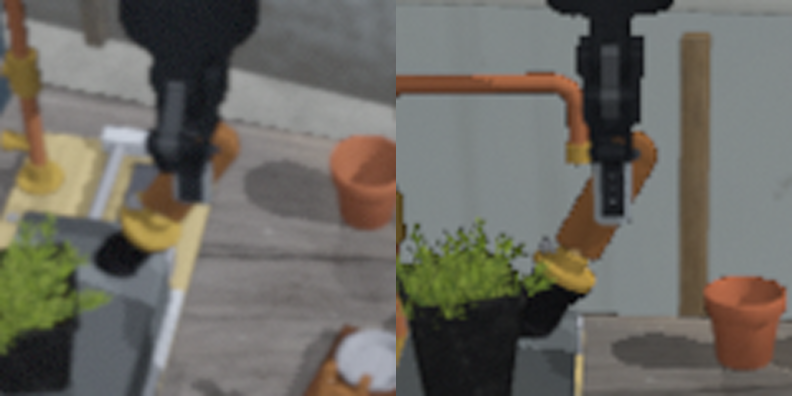

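```bash
for i in 1; do python3 -m crank '{"rot":[[0,0,0],[0,0,0]],"delta_pos":[[-0.02,0,0.04],[-0.02,0,0.04]],"grip":[1,1]}'; done
python3 q.py
```

```text
time_s: 16.48
tool_pos: [0.539, 0.195, 0.1742]
tcp_rot: [-180.0, -0.1, -154.4]
contact_force: [-33.5, -13.9, 44.4]
gripper_width: 0.0112
[0.539  0.195  0.1742] [-179.9758   -0.1463 -154.4359] [-33.5196 -13.8932  44.4118]
col in neck [ 0.0024 -0.0007 -0.0036] ang 0.1420797226296351 0.011161227666598697
F neck [-9.1749  1.8908 56.5795] [-2.1626  5.3823  0.0636]
```

```bash
python3 -m crank '{"rot":[[0,0,0],[0,0,0],[0,0,0],[0,0,0],[0,0,0]],"delta_pos":[[0.0,0,0],[0,0,0],[0,0,0],[0,0,0],[0,0,0]],"grip":[1,1,1,1,1]}'
python3 q.py
python3 - <<'E'
from p import *
import cv2
for n,y,x in(('scene',150,255),('side',125,255)):
    im=read_camera(n)['image'][:,:,::-1];cv2.imwrite(f'pics/n_{n}.png',im);cv2.imwrite(f'pics/nz_{n}.png',cv2.resize(im[y:y+80,x:x+80],None,fx=4.9,fy=4.9,interpolation=2))
a=cv2.imread('pics/nz_scene.png');b=cv2.imread('pics/nz_side.png');cv2.imwrite('pics/nz3.png',cv2.hconcat([a,b]))
E
```

```text
time_s: 17.1
tool_pos: [0.539, 0.1949, 0.1745]
tcp_rot: [-180.0, -0.1, -154.4]
contact_force: [-1.6, -1.1, 2.6]
gripper_width: 0.0111
[0.539  0.1949 0.1745] [-179.9631   -0.1444 -154.4396] [-1.5778 -1.1404  2.6478]
col in neck [ 0.0025 -0.0008 -0.0033] ang 0.1539591984937357 0.011067674758014569
F neck [-0.3346 -0.35    3.2506] [-0.1413  0.3035 -0.0322]
[0.539  0.1949 0.1745] [-179.9631   -0.1444 -154.4396] [-1.5778 -1.1404  2.6478]
```

View pics/nz3.png

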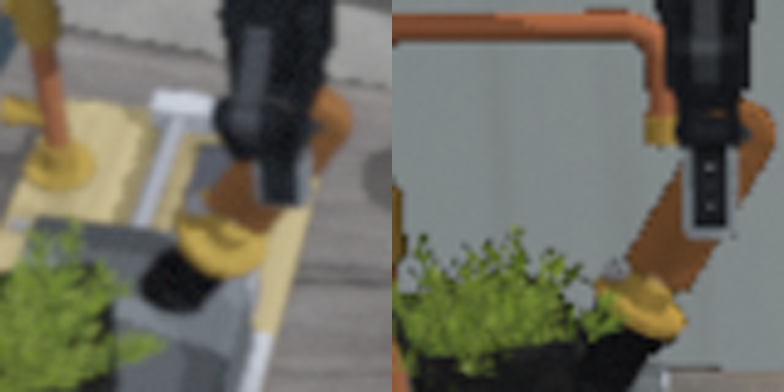

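View pics/n_side.png

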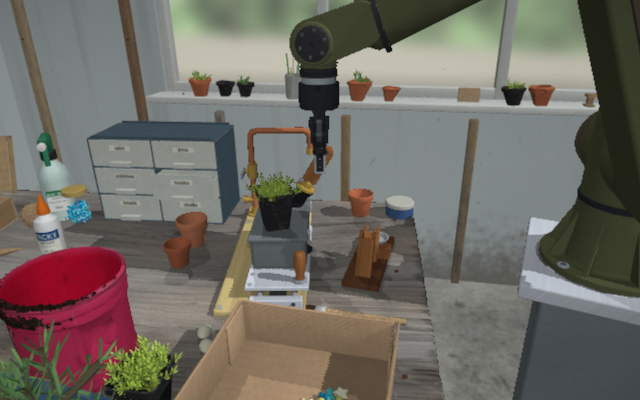

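```bash
python3 - <<'E'
import cv2,numpy as np
for f in('c','n'):
    im=cv2.imread(f'pics/{f}_side.png')
    x0,y0=285,240
    r=im[y0:y0+55,x0:x0+30].astype(int);m=(r[:,:,2]>r[:,:,0]*1.9)&(r[:,:,2]>80)
    ys,xs=np.where(m);print(x0+xs.mean(),y0+ys.mean(),ys.min()+y0)
E
python3 -m crank '{"rot":[[0,0,0],[0,0,0],[0,0,0],[0,0,0],[0,0,0],[0,0,0],[0,0,0],[0,0,0]],"delta_pos":[[0.08,0,-0.14],[0.12,0,-0.2],[0.15,0,-0.26],[0.15,0,-0.26],[0.15,0,-0.26],[0.15,0,-0.26],[0.15,0,-0.26],[0.15,0,-0.26]],"grip":[1,1,1,1,1,1,1,1]}'
python3 q.py
```

```text
298.8072289156627 264.00401606425703 251
299.52097902097904 263.97202797202794 251
time_s: 18.2
tool_pos: [0.4754, 0.1647, 0.2971]
tcp_rot: [-180.0, -0.1, -154.4]
contact_force: [-0.3, 0.1, -0.7]
gripper_width: 0.0113
[0.4754 0.1647 0.2971] [-179.9577   -0.0575 -154.4375] [-0.3401  0.1224 -0.657 ]
col in neck [ 0.0029 -0.0007  0.1382] ang 0.159910441180557 0.011310008592779894
F neck [-0.5487  0.2569 -0.4418] [ 0.0184 -0.0269 -0.0118]
```

```bash
python3 -m crank '{"rot":[[0,0,0],[0,0,0],[0,-0.8,0],[0,-0.9,0],[0,-0.9,0],[0,-0.9,0],[0,-0.9,0],[0,-0.9,0]],"delta_pos":[[0.1,0,-0.8],[0.1,0,-0.8],[0,0,0],[0,0,0],[0,0,0],[0,0,0],[0,0,0],[0,0,0]],"grip":[1,1,1,1,1,1,1,1]}'
python3 -m crank '{"rot":[[0,-0.7,0],[0,0,0],[0,0,0],[0,0,0]],"delta_pos":[[0,0,0],[0,0,0],[0,0,0],[0,0,0]],"grip":[1,1,1,1]}'
python3 - <<'E'
from p import *
import cv2
M=T(o['tool_pos'],o['tcp_rot']);a=M[:3,:3]@RTS[:,2];tip=M[:3,3]+M[:3,:3]@(COL-.105*RTS[:,2])
print('tip',tip,'angle from vertical',np.degrees(np.arccos(a[2])),o['gripper_width'],o['qpos'],o['joint_velocities'])
for n in('scene','side'):
    c=read_camera(n);cv2.imwrite(f'pics/q_{n}.png',c['image'][:,:,::-1])
E
```

```text
time_s: 19.2
tool_pos: [0.461, 0.1581, 0.4039]
tcp_rot: [-179.6, 54.8, -154.2]
contact_force: [0.3, 0.5, -0.2]
gripper_width: 0.0111
time_s: 19.7
tool_pos: [0.4596, 0.1577, 0.4053]
tcp_rot: [-179.4, 61.9, -153.9]
contact_force: [0.4, 0.0, -0.6]
gripper_width: 0.0111
[0.4596 0.1577 0.4053] [-179.3548   61.853  -153.9075] [ 0.3735  0.038  -0.5602]
tip [0.599  0.2229 0.4179] angle from vertical 91.96061598164908 0.011110816338998806 [   6.1351  -23.7011  119.8769   37.4268   28.5388 -133.6001] [ 0.1837  0.0836 -1.0975 -1.4904  0.8846  1.3659]
```

View pics/q_side.png

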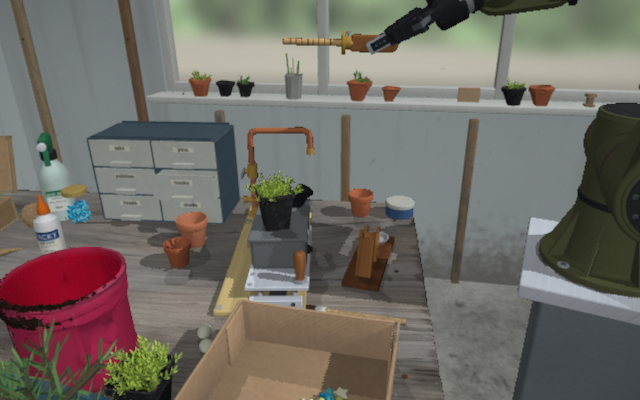

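View pics/q_scene.png

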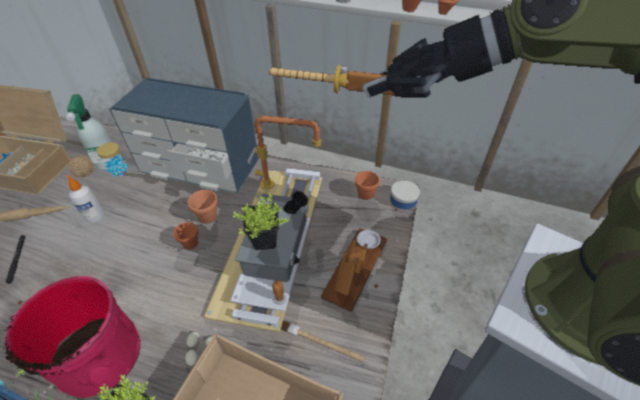

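```bash
python3 -m crank '{"rot":[[0,0,0],[0,0,0],[0,0,0],[0,0,0]],"delta_pos":[[0,0,0],[0,0,0],[0,0,0],[0,0,0]],"grip":[1,1,1,1]}'
python3 - <<'E'
from station import *
o=get_obs();print(o['joint_velocities'],o['gripper_width']);print(finish_job())
E
```

```text
time_s: 20.3
tool_pos: [0.4598, 0.1579, 0.4052]
tcp_rot: [-179.4, 61.8, -153.9]
contact_force: [0.5, -1.3, -0.7]
gripper_width: 0.0109
[ 0.06888867 -0.0138798   0.03489766 -0.05391678  0.02566793  0.10520215] 0.010864670913823855
the job is handed in; nothing more can be done
None
```

I did all the steps and handed the job in at 20.3 s of the 72 s allowed. `finish_job()` reported no verdict, so whether it passed is not confirmed.

**What I did**
- **Carrier:** I gripped the push knob, slid the carrier to the second stop and let go.
- **Dipstick:** I lifted it from its rest and lowered it down the neck until the collar met the rim. I then drew it straight out and turned it level, with the tip above everything.

**What the last checks showed**
- **Carrier:** The tool had moved 149 mm at the stop. The knob shifted 38 pixels in the side camera, against about 38 expected for 150 mm. It looked the same with the stick seated. I could not read the joint directly.
- **Collar on the rim:** Pressing down gave a reaction of about 57 N, which fell to about 3 N while I held it for 0.6 s. My estimate put the collar 3 mm below my camera-measured rim height, about 2.5 mm off the axis and tilted 0.2°. That height is within the 4 mm limit, but my camera measurements are only good to a few millimetres.
- **Final pose:** The stick is 92° from vertical with its tip about 0.42 m up. It is held at 10.9 mm opening with a 60 N grip, and the joints are practically still.
- **Bystanders:** In the last two pictures the brush, tin and clay pot look where they were. I judged this by eye.

**Where measurements disagreed:** Locating the stick from the scene and side cameras together was 6–10 mm off the grasp geometry. I corrected for part of that and lined the tip up with the neck in both views, and it went in without side load.

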